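# Kit a thread order into numbered pockets and book it on the label printer

## Task

Press the small key to open the order, and move the bare cardboard core that was left in the rack to the small open grey scrap box on the left. Then load the thread into the rack, one spool after another in the order of the pocket numbers (pips): tall cone into pocket 1, short cone into 2, tall cylinder into 3, short cylinder into 4, flanged reel into 5. Skip spools that are missing today; when all that are here stand upright on their pocket floors, press the medium key and then the large key, each fully down and one at a time, and leave everything else on the table where it is.

Things in the scene. Friction and masses are not known exactly. Their poses are not given: they have to be found in the camera images.
- cone_tall: tall cone of cream thread: base 66 mm across (12 mm high straight foot), tapering to 42 mm; on top a bare cardboard neck, 30 mm in diameter and 34 mm tall; 150 mm high over all, about 0.26 kg; stands upright. Origin: centre of its underside, z up. May be absent
- cone_short: short cone of cream thread: same base (66 mm) and same neck (30 mm in diameter, the top 34 mm), but 100 mm high over all, about 0.18 kg. Origin: centre of its underside, z up. May be absent
- tube_tall: tall straight cylinder of cream thread, 56 mm in diameter, 115 mm high, about 0.22 kg. Origin: centre of its underside, z up. May be absent
- tube_short: short straight cylinder of cream thread, 56 mm in diameter, 70 mm high, about 0.14 kg. Origin: centre of its underside, z up. May be absent
- reel: flanged reel: two light wooden discs, 62 mm in diameter and 9 mm thick, at top and bottom, 42 mm thread waist between; 85 mm high, about 0.17 kg. Origin: centre of its underside, z up. May be absent
- core: bare cardboard core without thread: plain cylinder 36 mm in diameter, 90 mm high, 0.05 kg, standing in one of the pockets at the start (never absent). Origin: centre of its underside, z up
- scrap_floor (a point): scrap box: fixed open-topped light grey square box, 124 mm outside, 116 mm inside, walls 4 mm thick and rising 56 mm above the inner floor, on the left side of the table. This point: centre of its inner floor, 4 mm above the table; axes along the walls, z up
- pocket1_floor (a point): pocket with 1 black pip on the white tab at its far (+x) side: fixed open-topped grey square pocket, 86 mm outside, 78 mm inside, walls 4 mm thick and rising 31 mm above the inner floor. This point: centre of the inner floor (12 mm above the table); axes along the walls, z up. The five pockets stand side by side in one row at 92 mm pitch along their own y, in shuffled order, on a fixed bed plate
- pocket2_floor (a point): pocket with 2 black pips on the white tab at its far (+x) side: fixed open-topped grey square pocket, 86 mm outside, 78 mm inside, walls 4 mm thick and rising 31 mm above the inner floor. This point: centre of the inner floor (12 mm above the table); axes along the walls, z up. The five pockets stand side by side in one row at 92 mm pitch along their own y, in shuffled order, on a fixed bed plate
- pocket3_floor (a point): pocket with 3 black pips on the white tab at its far (+x) side: fixed open-topped grey square pocket, 86 mm outside, 78 mm inside, walls 4 mm thick and rising 31 mm above the inner floor. This point: centre of the inner floor (12 mm above the table); axes along the walls, z up. The five pockets stand side by side in one row at 92 mm pitch along their own y, in shuffled order, on a fixed bed plate
- pocket4_floor (a point): pocket with 4 black pips on the white tab at its far (+x) side: fixed open-topped grey square pocket, 86 mm outside, 78 mm inside, walls 4 mm thick and rising 31 mm above the inner floor. This point: centre of the inner floor (12 mm above the table); axes along the walls, z up. The five pockets stand side by side in one row at 92 mm pitch along their own y, in shuffled order, on a fixed bed plate
- pocket5_floor (a point): pocket with 5 black pips on the white tab at its far (+x) side: fixed open-topped grey square pocket, 86 mm outside, 78 mm inside, walls 4 mm thick and rising 31 mm above the inner floor. This point: centre of the inner floor (12 mm above the table); axes along the walls, z up. The five pockets stand side by side in one row at 92 mm pitch along their own y, in shuffled order, on a fixed bed plate
- key_large_top (a point): centre of the top of the large white round key, 38 mm in diameter, at the end nearest the robot of the grey key box to the robot's right (fixed box 220 mm long, roughly along x, 100 mm wide, 32 mm high, keys 66 mm apart in black round housings); the key is pressed straight down
- key_large (a joint): travel of the large key: 0 up, 0.006 m fully down; spring, about 5 N when fully down, comes back up by itself
- key_small_top (a point): centre of the top of the small white round key, 20 mm in diameter, at the middle of the grey key box to the robot's right (fixed box 220 mm long, roughly along x, 100 mm wide, 32 mm high, keys 66 mm apart in black round housings); the key is pressed straight down
- key_small (a joint): travel of the small key: 0 up, 0.006 m fully down; spring, about 5 N when fully down, comes back up by itself
- key_medium_top (a point): centre of the top of the medium white round key, 28 mm in diameter, at the far end (+x) of the grey key box to the robot's right (fixed box 220 mm long, roughly along x, 100 mm wide, 32 mm high, keys 66 mm apart in black round housings); the key is pressed straight down
- key_medium (a joint): travel of the medium key: 0 up, 0.006 m fully down; spring, about 5 N when fully down, comes back up by itself
- tape_roll: bystander, loose: roll of amber packing tape lying flat, 96 mm in diameter, 48 mm high; origin centre of underside
- cutter: bystander, loose: yellow box cutter lying flat, 145 mm long, 14 mm high; origin under its handle's middle
- scanner: bystander, loose: hand scanner lying on the table, 150 mm long, 40 mm high; origin under its middle
- mug: bystander, loose: white mug 76 mm across, 85 mm high; origin centre of underside

How it is judged:
By the outcome, as a careful person would: the job done as asked, in the order asked, and still so for the second after the job is handed in, with the robot touching nothing.
Of cone_tall, cone_short, tube_tall, tube_short, reel only 3 to 5 are there at a start; the rules pass over those that are not, and their reading is None.
At some moment in a run one of cone_short, tube_short, reel may be knocked a few centimetres aside while the robot is not near it.
It also fails if it takes over 210 s, if anything falls off the work surface, if the arm or the gripper's body presses on something with over 40 N, if the wrist force passes 120 N, or if a joint passes its speed limit or range.

## Robot

A 6-joint arm with a two-finger parallel gripper is mounted at the origin on the work surface. World frame = base frame: x ahead of the robot, y to its left, z up, the work surface at z = 0. Lengths are in mm, angles in degrees, forces in N, time in s.
With the tool pointing down it reaches from about 300 to 850 mm from the base axis. Payload 4.2 kg.
Tool frame: the origin (TCP) lies on the centre line of the jaws, within the pads' length; the fingertips stand 14 mm ahead of it and the grasp point (between the pads) lies 5 mm behind it; z points along the fingers, y is the line along which they close (so a half turn about z gives the same grasp; the last joint's range is limited). The gripper opens to 91 mm and grips with 3 to 60 N. Pads are 32 mm wide; open, the fingers measure 118 mm over their backs; the gripper's body (76 mm by 178 mm) begins 60 mm behind the grasp point.
Start: joints at [65.776, 18.312, 89.639, -0, 72.044, -1.146], TCP at [225.401, 528.995, 227.976] pointing down, gripper open.
Joint ranges: [-177.97, 177.97], [-48.28, 115.42], [12.27, 149.76], [-77.06, 257.06], [2.81, 150.46], [-146.56, 146.56]. Speed limits (degrees/s): [147.25, 147.25, 180, 180, 180, 180].

## Interface

Orientations are given as [roll, pitch, yaw] about the fixed x, y, z axes, in that order (R = Rz(yaw) Ry(pitch) Rx(roll)).
In Python, from workcell import * gives the robot as it stands. The module is installed in compiled form; this text tells all that it offers.
- The arm moves only by the shell command python3 -m crank 'ROWS' [FORCE]. ROWS is JSON, a list of rows, each an object of numbers: "grip": the finger opening in m, from 0 to 0.0912; "x", "y", "z": the shift along the tool's x, y, z in m; "yaw": the turn about the tool's z in rad. In form: [{"grip": .., "x": .., "y": .., "z": .., "yaw": ..}, ...]. A call has exactly 5 rows; each row is the pose to reach, as a shift and turn from the pose commanded when the call began, along the tool's axes at that moment; what a row does not reach only later rows make up. A row lasts 1/12 s, in which the tool goes at most 41.7 mm and 7.16 degrees, less where a joint would pass 70% of its speed; a pose out of reach is approached as far as the arm can. A call with a gripper value outside its range is refused whole. The fingers move at their own pace and stop on an object; FORCE is the grip in N (left out, the last holds). Time passes only in rows, so rows that repeat a pose let the fingers close, or fill a call up. It gives the time, the measured TCP pose, the force, the opening and the grip force at its end, in the units of the state.
- state(): the state, without advancing time (a new reading comes with each control period).
- grab_frame(name): name is "scene" or "top"; returns the picture (384x512x3 uint8, red, green, blue); there is no depth.
- camera_model(name): a dict with "intrinsics" (3x3 intrinsics, pixels), "distortion" ([k1, k2, p1, p2, k3] as OpenCV has them; the pictures are not rectified), "R" (3x3) and "t" (3): a world point X has camera coordinates R X + t. Camera axes: x right, y down, z forward; pixel columns grow to the right and rows downward; lengths in mm; the calibration is good to about 2 mm. A picture is of the moment at which its call begins. camera_model takes no time and is no camera call.
- job_done(): hands the job in; it is judged then, once.
The state is a dict: "time_s": time; "qpos": joint angles; "qvel": joint speeds; "effort": joint torques, N m; "ee_pos": TCP position; "ee_rot": TCP orientation; "force": force on the tool from outside, world axes, zero at the start; "torque": the same for the moment, N m; "gripper_width": finger opening in mm; "gripper_force": force on a finger pad.
Only numpy, scipy, OpenCV 4.12 (cv2) and the standard library are available. Lean on these libraries where they do the work, as an engineer would, in place of code of your own. Each camera call takes 0.05 s, during which the arm holds its last target. There are 200 camera calls.

## Working session

There is one attempt and no reset: what is moved stays moved. The work goes in short steps, Python scripts to look and compute and a shell command to move; the robot and the scene stay as the last step left them, time stands still between calls to the robot, and variables do not carry over. Pictures are saved under pics/ and viewed, at most 14 in all, crops included, and the job is handed in when it is done.

```bash
mkdir -p pics; cat > h.py <<'E'
from workcell import *
import numpy as np, cv2
from scipy.spatial.transform import Rotation as Ro
def ray(n,px,z):
    c=camera_model(n);K=np.array(c["intrinsics"],float);R=np.array(c["R"],float);t=np.array(c["t"],float)
    p=cv2.undistortPoints(np.array(px,float).reshape(-1,1,2),K,np.array(c["distortion"],float)).reshape(-1,2)
    C=-R.T@t;d=np.c_[p,np.ones(len(p))]@R
    return C+d*((z-C[2])/d[:,2])[:,None]
def proj(n,X):
    c=camera_model(n);R=np.array(c["R"],float)
    return cv2.projectPoints(np.array(X,float).reshape(-1,3),cv2.Rodrigues(R)[0],np.array(c["t"],float),np.array(c["intrinsics"],float),np.array(c["distortion"],float))[0].reshape(-1,2)
E
python3 - <<'E'
from h import *
for n in("top","scene"):
    f=grab_frame(n);cv2.imwrite(f"pics/{n}0.png",cv2.resize(f[:,:,::-1],(800,600),interpolation=cv2.INTER_CUBIC)); np.save(f"{n}0.npy",f)
    c=camera_model(n);R=np.array(c["R"]);print(n,-R.T@np.array(c["t"]),R[2],c["intrinsics"])
print(state())
E
```

```text
top [ 331.7047073    95.33148646 1377.96879907] [ 0.08858269 -0.02386697 -0.99578285] [[450.57883854   0.         258.6479638 ]
 [  0.         450.57883854 193.4340397 ]
 [  0.           0.           1.        ]]
scene [1569.50145325  808.49594047  917.20743335] [-0.7076857  -0.46152742 -0.53495176] [[452.97856108   0.         254.93098807]
 [  0.         452.97856108 190.41187646]
 [  0.           0.           1.        ]]
{'time_s': 0.1, 'qpos': array([ 6.57744485e+01,  1.83471425e+01,  8.96980113e+01, -1.43730952e-03,
        7.20431971e+01, -1.14721075e+00]), 'qvel': array([ 0.04294054, -0.08390918, -0.26097868, -0.03164662,  0.02440602,
       -0.00420832]), 'effort': array([-1.56501657e-03, -4.13330984e+01, -2.32510310e+01,  7.27333431e-02,
        4.20684193e-02, -5.03427111e-05]), 'ee_pos': array([225.24175512, 528.59598346, 227.22222606]), 'ee_rot': array([-1.79911639e+02, -4.02557948e-04,  1.56922103e+02]), 'force': array([ 0.10747498,  0.72665659, -0.06310927]), 'torque': array([0.04094697, 0.01977417, 0.01258067]), 'gripper_force': 0.0, 'gripper_width': 91.19941247483278}
```

View pics/top0.png

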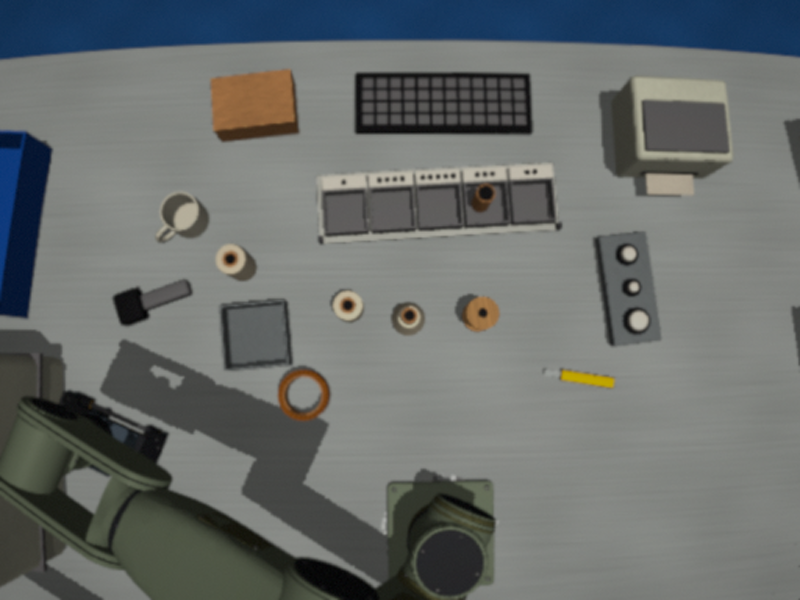

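View pics/scene0.png

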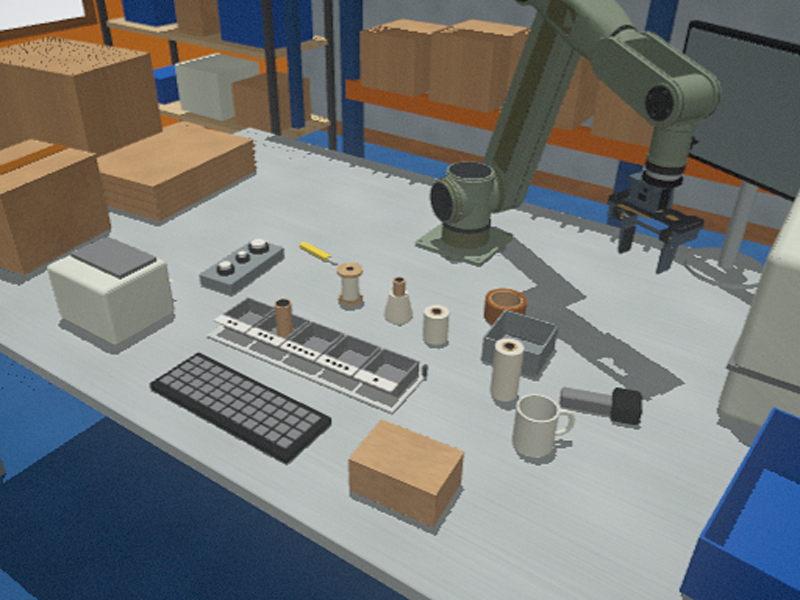

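Top view (800×600 pixels): the tall cylinder is at (231,259), the short cylinder at (348,306), the short cone at (409,316) and the reel at (482,313). The tall cone is absent. The core is in pocket 3 at (484,195). The pockets run 1,4,5,3,2 from left to right, and the keys are at (628,254), (632,287) and (637,320). The scene view confirms the spool types.

```bash
python3 - <<'E'
from h import *
f=np.load("top0.npy")
s=4
a=cv2.resize(f[100:250,130:330][:,:,::-1],None,fx=s,fy=s,interpolation=cv2.INTER_CUBIC);cv2.imwrite("pics/c1.png",a)
hsv=cv2.cvtColor(f,cv2.COLOR_RGB2HSV)
d=f[:,:,0].astype(int)-f[:,:,2]
m=(d>18).astype(np.uint8);n,l,st,ce=cv2.connectedComponentsWithStats(m)
for i in range(1,n):
    if 15<st[i,4]<900:
        q=np.argwhere(l==i)[:,::-1].astype(np.float32);print("warm",st[i],ce[i].round(1),[np.round(v,1) for v in cv2.minEnclosingCircle(q)])
# keys: white blobs in key box
k=(f[145:225,375:425].min(2)>150).astype(np.uint8);n,l,st,ce=cv2.connectedComponentsWithStats(k)
for i in range(1,n):
    if 8<st[i,4]<300: p=ce[i]+[375,145];print("key",st[i,4],p.round(1),ray("top",[p],40)[0].round(1))
# eyeballed rack corners (outer), 800 px
P=(np.array([[319,178],[553,165],[321,241],[559,227]])+.5)/1.5625-.5
print(ray("top",P,12).round(1))
P=(np.array([[223,303],[285,298],[227,369],[292,361]])+.5)/1.5625-.5
print("scrap",ray("top",P,60).round(1))
E
```

```text
warm [327 107   9   7  50] [330.6 109.9] [array([331. , 109.5]), np.float64(4.7)]
warm [343 106  10   7  49] [347.6 109.4] [array([347.4, 108.9]), np.float64(4.8)]
warm [298 109   6   6  23] [300.5 111.3] [array([300.7, 111.3]), np.float64(3.2)]
warm [316 108   7   6  33] [319.5 110.4] [array([319., 110.]), np.float64(3.6)]
warm [258 111   6   6  16] [261.  112.6] [array([260.1, 113.4]), np.float64(3.2)]
warm [413 111  31  14 374] [428.1 117.4] [array([428. , 117.5]), np.float64(16.0)]
warm [207 113  12   8  64] [212.2 116.7] [array([212.5, 116. ]), np.float64(6.3)]
warm [220 113  13   7  67] [226.9 115.5] [array([226. , 115.5]), np.float64(6.5)]
warm [237 112   4   7  22] [238.6 114.8] [array([239. , 114.9]), np.float64(3.1)]
warm [302 117  16  19 163] [308.9 126.5] [array([309., 126.]), np.float64(9.5)]
warm [110 129  17  19 209] [118.5 137.9] [array([117.5, 137.5]), np.float64(11.3)]
warm [100 143   9   8  21] [103.8 146.7] [array([103.8, 147.2]), np.float64(4.7)]
warm [138 156  20  20 300] [147.6 165.6] [array([147.6, 165.6]), np.float64(10.0)]
warm [400 159   6   5  19] [402.8 1
[... 408 characters left out ...]
5 252.6] [array([193.7, 252.6]), np.float64(17.1)]
warm [358 236  36  13 307] [375.5 242.1] [array([375.5, 243. ]), np.float64(18.0)]
warm [285 323  30  14  74] [300.  330.4] [array([299.5, 329.5]), np.float64(15.9)]
warm [288 331  25  10  38] [299.6 335.9] [array([300. , 335.5]), np.float64(12.8)]
warm [263 373  19  11  42] [271.7 379.1] [array([272., 378.]), np.float64(10.3)]
key 37 [402.5 161.9] [ 543.5 -381.8   40. ]
key 14 [405.5 183.3] [ 477.2 -388.1   40. ]
key 81 [408.6 204.7] [ 411.1 -395.2   40. ]
[[ 703.9  229.5   12. ]
 [ 729.4 -241.7   12. ]
 [ 576.4  225.1   12. ]
 [ 601.5 -248.4   12. ]]
scrap [[451.7 406.9  60. ]
 [459.9 288.6  60. ]
 [327.2 398.5  60. ]
 [341.4 275.4  60. ]]
```

View pics/c1.png

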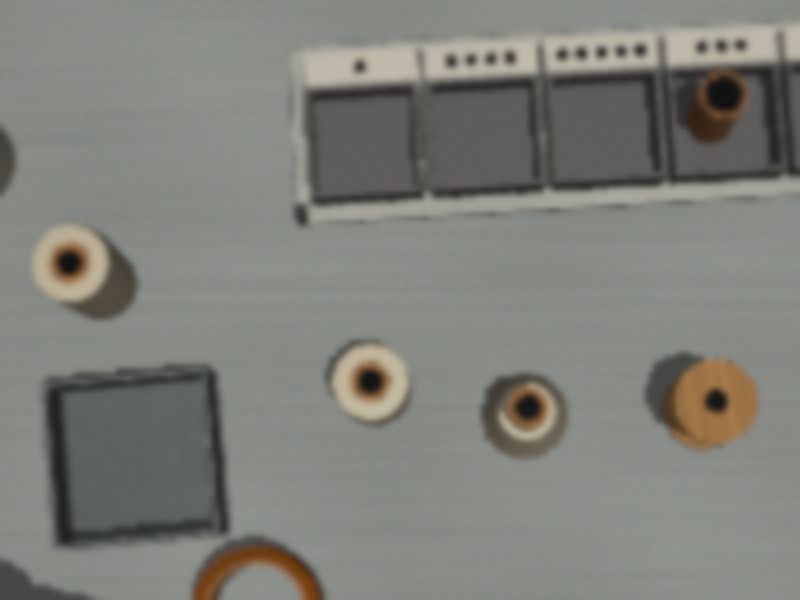

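The 4× crop shows the hole centres: tall tube (69,263), short tube (370,382), cone neck (528,407), reel (716,401) and core top (724,93). The pocket gaps at the near rim are at (423,195), (543,187), (663,182) and (781,175).

```bash
python3 - <<'E'
from h import *
c=lambda P:np.array([130,100])+(np.array(P,float)+.5)/4-.5
for n,p,z in [("tall",(69,263),115),("short",(370,382),70),("cone",(528,407),100),("reel",(716,401),85),("core",(724,93),102)]:
    print(n,ray("top",c([p]),z)[0].round(1))
print("tall by circle",ray("top",[[147.6,165.6]],115).round(1),"short",ray("top",[[222.2,195.2]],70).round(1))
g=ray("top",c([(423,195),(543,187),(663,182),(781,175)]),43);print(g.round(1),np.linalg.norm(np.diff(g,axis=0),axis=1))
print("pips",ray("top",c([(361,66),(481,60),(601,52),(721,46)]),43).round(1))
# inner-floor visible corners of pockets 1,4,5 (crop): left edge occl. near edge rim
print("far/near floor edges p1",ray("top",c([(362,90)]),12),ray("top",c([(367,195)]),43), ray("top",c([(362,86)]),43))
d=g[-1]-g[0];th=np.degrees(np.arctan2(d[0],-d[1]));print("th",th)
# scrap corners at rim in crop
S=ray("top",c([(45,379),(213,367),(57,546),(228,533)]),60);print(S.round(1),S.mean(0))
ang=np.radians(-th);ux=np.array([np.cos(ang),np.sin(ang),0])*-1
f=np.load("scene0.npy").copy();t=np.load("top0.npy").copy()
yd=d/np.linalg.norm(d);xd=np.array([-yd[1],yd[0],0]);xd*=np.sign(xd[0])
gm=g.mean(0)
ims=[]
for i in range(5):
    ctr=gm+yd*92*(i-2)+xd*43; print(i,(ctr).round(1))
E
```

```text
tall [527.7 382.4 115. ]
short [444.3 170.4  70. ]
cone [422.6  56.5 100. ]
reel [426.5 -80.   85. ]
core [649.8 -89.2 102. ]
tall by circle [[527.  380.3 115. ]] short [[444.  170.2  70. ]]
[[ 587.1  131.6   43. ]
 [ 592.5   41.3   43. ]
 [ 595.7  -49.4   43. ]
 [ 600.8 -139.6   43. ]] [90.44571607 90.77668655 90.26063755]
pips [[687.3 178.1  43. ]
 [691.1  86.9  43. ]
 [696.9  -4.5  43. ]
 [701.5 -96.6  43. ]]
far/near floor edges p1 [[676.3986513  179.20817892  12.        ]] [[587.60149709 173.64653369  43.        ]] [[671.69027635 177.30358629  43.        ]]
th 2.877031306114535
[[449.9 411.9  60. ]
 [457.4 286.6  60. ]
 [326.8 402.2  60. ]
 [335.5 275.6  60. ]] [392.40374841 344.08935494  60.        ]
0 [627.7 181.9  43. ]
1 [632.4  90.   43. ]
2 [637.   -1.9  43. ]
3 [641.6 -93.8  43. ]
4 [ 646.2 -185.7   43. ]
```

```bash
cat >> h.py <<'E'
th=np.radians(2.9); YD=np.array([np.sin(th),-np.cos(th)]); XD=np.array([np.cos(th),np.sin(th)])
P5=np.array([640.5,-4.5])
def pocket(k): return P5+YD*92*{1:-2,4:-1,5:0,3:1,2:2}[k]
E
python3 - <<'E'
from h import *
out=[]
for n,(x0,y0,w,h),s in (("top",(195,95,170,65),4.6),("scene",(130,180,150,85),4.6)):
    f=np.load(n+"0.npy");a=cv2.resize(f[y0:y0+h,x0:x0+w][:,:,::-1],None,fx=s,fy=s,interpolation=cv2.INTER_CUBIC)
    def sq(c,hw,z,col):
        X=[[*(c+XD*i*hw+YD*j*hw),z] for i,j in((-1,-1),(-1,1),(1,1),(1,-1))]
        p=((proj(n,X)+.5-[x0,y0])*s-.5).round().astype(int);cv2.polylines(a,[p],True,col,1)
    for k in range(1,6): sq(pocket(k),39,43,(0,0,255)); sq(pocket(k),39,12,(0,255,0))
    a=cv2.copyMakeBorder(a,0,0,0,800-a.shape[1],cv2.BORDER_CONSTANT) if a.shape[1]<800 else a
    out.append(a[:,:800])
a=np.vstack(out);a=a[:600] if a.shape[0]>600 else a;print(a.shape)
cv2.imwrite("pics/ov.png",cv2.resize(np.vstack(out),None,fx=.85,fy=.85))
E
```

```text
(600, 800, 3)
```

View pics/ov.png

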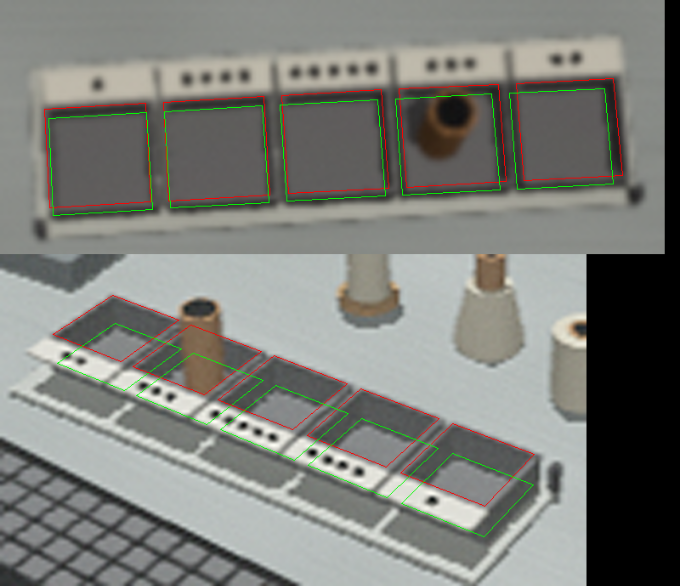

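The overlay fits the pocket rims in both views, so the pocket positions are good to about 2–3 mm. I'll start moving towards the keys.

```bash
cat >> h.py <<'E'
def to(x,y,z,yawdir=2.9):
    "tool-frame shift (m) and turn (rad) from the measured pose to a world TCP target"
    s=state();R=Ro.from_euler("xyz",s["ee_rot"],degrees=True).as_matrix()
    v=R.T@(np.array([x,y,z])-s["ee_pos"])/1000
    a=np.degrees(np.arctan2(R[1,1],R[0,1]))
    print("to",(x,y,z),"->",v.round(4),"yaw",round(np.radians(a-yawdir),4),"at",s["ee_pos"].round(1),"t",round(s["time_s"],1))
E
python3 -m crank '[{"grip":0,"x":-0.019,"y":-0.024,"z":0,"yaw":0.11},{"grip":0,"x":-0.038,"y":-0.048,"z":0,"yaw":0.22},{"grip":0,"x":-0.057,"y":-0.072,"z":0,"yaw":0.33},{"grip":0,"x":-0.076,"y":-0.096,"z":0,"yaw":0.44},{"grip":0,"x":-0.095,"y":-0.120,"z":0,"yaw":0.55}]' 20
python3 -m crank '[{"grip":0,"x":0,"y":0,"z":0,"yaw":0.11},{"grip":0,"x":0,"y":0,"z":0,"yaw":0.22},{"grip":0,"x":0,"y":0,"z":0,"yaw":0.33},{"grip":0,"x":0,"y":0,"z":0,"yaw":0.44},{"grip":0,"x":0,"y":0,"z":0,"yaw":0.567}]'
python3 -c "
from h import *
to(477.2,-388.1,120)"
```

```text
time_s: 0.52
ee_pos: [265.7, 379.8, 227.5]
ee_rot: [-180.0, 0.0, 125.1]
force: [1.3, 1.0, 0.0]
gripper_width: 60.9
gripper_force: 0.0
time_s: 0.93
ee_pos: [265.6, 381.0, 227.7]
ee_rot: [-180.0, 0.0, 92.7]
force: [-0.5, 0.8, -0.6]
gripper_width: 27.1
gripper_force: 0.0
to (477.2, -388.1, 120) -> [-0.7781  0.1752  0.108 ] yaw -0.0036 at [265.6 381.  227.7] t 0.9
```

```bash

python3 -m crank '[{"grip":0,"x":-0.039,"y":0.009,"z":0,"yaw":0},{"grip":0,"x":-0.078,"y":0.018,"z":0,"yaw":0},{"grip":0,"x":-0.117,"y":0.026,"z":0,"yaw":0},{"grip":0,"x":-0.156,"y":0.035,"z":0,"yaw":0},{"grip":0,"x":-0.195,"y":0.044,"z":0,"yaw":0}]' >/dev/null
python3 -m crank '[{"grip":0,"x":-0.039,"y":0.009,"z":0,"yaw":0},{"grip":0,"x":-0.078,"y":0.018,"z":0,"yaw":0},{"grip":0,"x":-0.117,"y":0.026,"z":0,"yaw":0},{"grip":0,"x":-0.156,"y":0.035,"z":0,"yaw":0},{"grip":0,"x":-0.195,"y":0.044,"z":0,"yaw":0}]' >/dev/null
python3 -m crank '[{"grip":0,"x":-0.039,"y":0.009,"z":0,"yaw":0},{"grip":0,"x":-0.078,"y":0.018,"z":0,"yaw":0},{"grip":0,"x":-0.117,"y":0.026,"z":0,"yaw":0},{"grip":0,"x":-0.156,"y":0.035,"z":0,"yaw":0},{"grip":0,"x":-0.195,"y":0.044,"z":0,"yaw":0}]' >/dev/null
python3 -m crank '[{"grip":0,"x":-0.039,"y":0.009,"z":0.02,"yaw":0},{"grip":0,"x":-0.078,"y":0.018,"z":0.04,"yaw":0},{"grip":0,"x":-0.117,"y":0.026,"z":0.06,"yaw":0},{"grip":0,"x":-0.156,"y":0.035,"z":0.09,"yaw":0},{"grip":0,"x":-0.193,"y":0.043,"z":0.108,"yaw":0}]'
python3 -m crank '[{"grip":0,"x":0,"y":0,"z":0,"yaw":0},{"grip":0,"x":0,"y":0,"z":0,"yaw":0},{"grip":0,"x":0,"y":0,"z":0,"yaw":0},{"grip":0,"x":0,"y":0,"z":0,"yaw":0},{"grip":0,"x":0,"y":0,"z":0,"yaw":0}]' >/dev/null
python3 - <<'E'
from h import *
to(477.2,-388.1,66)
for n in("top","scene"): np.save(n+"1.npy",grab_frame(n))
a=np.load("top1.npy")[140:230,350:450];b=np.load("scene1.npy")[140:195,120:190]
cv2.imwrite("pics/key.png",np.hstack([cv2.resize(a[:,:,::-1],(420,380)),cv2.resize(b[:,:,::-1],(380,380))]))
s=np.load("scene0.npy")
k=(s[145:190,125:185].min(2)>170).astype(np.uint8);n,l,st,ce=cv2.connectedComponentsWithStats(k)
for i in range(1,n):
    if st[i,4]>5: print(st[i],ce[i]+[125,145], ray("scene",[ce[i]+[125,145]],45).round(1))
for z in(36,44,52): print(z,proj("scene",[[477.2,-388.1,z]]),ray("top",[[405.5,183.3],[402.5,161.9],[408.6,204.7]],z).round(1)[:,:2].tolist())
E
```

```text
time_s: 2.6
ee_pos: [477.2, -372.7, 126.1]
ee_rot: [-179.9, -0.1, 93.0]
force: [0.8, 0.5, 0.8]
gripper_width: 0.7
gripper_force: 0.0
to (477.2, -388.1, 66) -> [-0.0174 -0.0018  0.0636] yaw 0.0036 at [ 477.9 -370.6  129.5] t 3.0
[   0    0   60   45 1586] [154.77301387 163.94703657] [[ 484. -372.   45.]]
[27 15  6  3 12] [154.33333333 161.33333333] [[ 469.6 -388.5   45. ]]
[15 22  8  4 23] [143.60869565 168.43478261] [[ 534.8 -381.4   45. ]]
36 [[153.25742237 164.10314421]] [[477.6, -389.6], [544.2, -383.1], [411.4, -396.8]]
44 [[153.05557467 162.33232519]] [[476.7, -386.7], [543.0, -380.2], [411.0, -393.8]]
52 [[152.85275054 160.55301989]] [[475.8, -383.8], [541.7, -377.4], [410.5, -390.9]]
```

View pics/key.png

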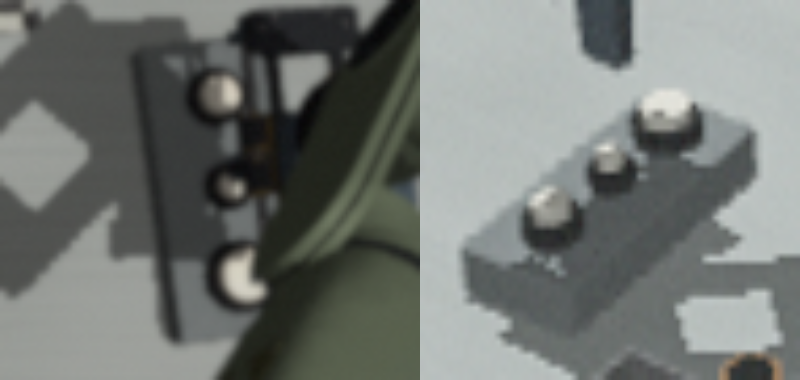

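```bash

python3 -m crank '[{"grip":0,"x":-0.009,"y":-0.002,"z":0,"yaw":0},{"grip":0,"x":-0.017,"y":-0.003,"z":0,"yaw":0},{"grip":0,"x":-0.017,"y":-0.003,"z":0.02,"yaw":0},{"grip":0,"x":-0.017,"y":-0.003,"z":0.045,"yaw":0},{"grip":0,"x":-0.017,"y":-0.003,"z":0.06,"yaw":0}]'
python3 -m crank '[{"grip":0,"x":0,"y":0,"z":0.001,"yaw":0},{"grip":0,"x":0,"y":0,"z":0.002,"yaw":0},{"grip":0,"x":0,"y":0,"z":0.003,"yaw":0},{"grip":0,"x":0,"y":0,"z":0.004,"yaw":0},{"grip":0,"x":0,"y":0,"z":0.004,"yaw":0}]'
python3 -m crank '[{"grip":0,"x":0,"y":0,"z":0.001,"yaw":0},{"grip":0,"x":0,"y":0,"z":0.002,"yaw":0},{"grip":0,"x":0,"y":0,"z":0.003,"yaw":0},{"grip":0,"x":0,"y":0,"z":0.004,"yaw":0},{"grip":0,"x":0,"y":0,"z":0.004,"yaw":0}]'
python3 -c "
from h import *
print(state()['force']);to(475.5,-387.5,60)"
```

```text
time_s: 3.53
ee_pos: [474.9, -389.2, 66.6]
ee_rot: [-180.0, -0.0, 93.0]
force: [-0.2, -1.1, 1.3]
gripper_width: 0.3
gripper_force: 1.3
time_s: 3.95
ee_pos: [475.7, -389.2, 65.2]
ee_rot: [180.0, 0.1, 93.0]
force: [-2.3, 0.5, 3.8]
gripper_width: 0.5
gripper_force: 1.6
time_s: 4.37
ee_pos: [475.9, -389.3, 62.2]
ee_rot: [179.9, 0.1, 93.1]
force: [-4.3, 0.8, 12.1]
gripper_width: 0.4
gripper_force: 6.4
[-4.29056607  0.7640491  12.07964483]
to (475.5, -387.5, 60) -> [ 0.0018 -0.0003  0.0022] yaw 0.0026 at [ 475.9 -389.3   62.2] t 4.4
```

```bash

python3 -m crank '[{"grip":0,"x":0,"y":0,"z":0.001,"yaw":0},{"grip":0,"x":0,"y":0,"z":0.001,"yaw":0},{"grip":0,"x":0,"y":0,"z":0.001,"yaw":0},{"grip":0,"x":0,"y":0,"z":0.001,"yaw":0},{"grip":0,"x":0,"y":0,"z":0.001,"yaw":0}]' | grep -E "pos|^force"
python3 -m crank '[{"grip":0,"x":0,"y":0,"z":-0.002,"yaw":0},{"grip":0,"x":0,"y":0,"z":-0.002,"yaw":0},{"grip":0,"x":0,"y":0,"z":-0.002,"yaw":0},{"grip":0,"x":0,"y":0,"z":-0.002,"yaw":0},{"grip":0,"x":0,"y":0,"z":-0.002,"yaw":0}]' | grep -E "pos|^force"
python3 -m crank '[{"grip":0,"x":0,"y":0,"z":-0.002,"yaw":0},{"grip":0,"x":0,"y":0,"z":-0.002,"yaw":0},{"grip":0,"x":0,"y":0,"z":-0.002,"yaw":0},{"grip":0,"x":0,"y":0,"z":-0.002,"yaw":0},{"grip":0,"x":0,"y":0,"z":-0.002,"yaw":0}]' | grep -E "pos|^force"
python3 -m crank '[{"grip":0,"x":0,"y":0,"z":-0.002,"yaw":0},{"grip":0,"x":0,"y":0,"z":-0.002,"yaw":0},{"grip":0,"x":0,"y":0,"z":-0.002,"yaw":0},{"grip":0,"x":0,"y":0,"z":-0.002,"yaw":0},{"grip":0,"x":0,"y":0,"z":-0.002,"yaw":0}]' | grep -E "pos|^force"
python3 -m crank '[{"grip":0,"x":0,"y":0,"z":-0.002,"yaw":0},{"grip":0,"x":0,"y":0,"z":-0.002,"yaw":0},{"grip":0,"x":0,"y":0,"z":-0.002,"yaw":0},{"grip":0,"x":0,"y":0,"z":-0.002,"yaw":0},{"grip":0,"x":0,"y":0,"z":-0.002,"yaw":0}]' | grep -E "pos|^force"
```

```text
ee_pos: [475.9, -389.3, 62.1]
force: [-5.6, 1.7, 17.4]
ee_pos: [475.9, -389.2, 62.2]
force: [-3.0, -0.9, 8.1]
ee_pos: [475.9, -389.2, 63.2]
force: [-1.4, -1.9, 4.8]
ee_pos: [476.0, -388.8, 65.2]
force: [-0.6, -2.8, 2.6]
ee_pos: [475.7, -388.4, 67.0]
force: [0.8, -0.4, 1.5]
```

The small key bottomed at TCP z 62.2, with a spring force of about 5 N, and it came back up. Next is the core.

```bash

python3 -m crank '[{"grip":0,"x":0,"y":0,"z":-0.035,"yaw":0},{"grip":0,"x":0,"y":0,"z":-0.07,"yaw":0},{"grip":0.09,"x":0,"y":0,"z":-0.105,"yaw":0},{"grip":0.09,"x":0.02,"y":0.01,"z":-0.12,"yaw":0},{"grip":0.09,"x":0.05,"y":0.03,"z":-0.12,"yaw":0}]' >/dev/null
python3 -m crank '[{"grip":0.09,"x":0.032,"y":0.018,"z":0,"yaw":0},{"grip":0.09,"x":0.064,"y":0.036,"z":0,"yaw":0},{"grip":0.09,"x":0.096,"y":0.055,"z":0,"yaw":0},{"grip":0.09,"x":0.128,"y":0.073,"z":0,"yaw":0},{"grip":0.09,"x":0.16,"y":0.09,"z":0,"yaw":0}]' >/dev/null
python3 -c "
from h import *
to(649.8,-89.2,85)"
```

```text
to (649.8, -89.2, 85) -> [0.0774 0.0704 0.1012] yaw 0.0024 at [ 583.9 -170.3  186.2] t 7.3
```

```bash

python3 -m crank '[{"grip":0.09,"x":0.025,"y":0.023,"z":0,"yaw":0},{"grip":0.09,"x":0.05,"y":0.046,"z":0,"yaw":0},{"grip":0.09,"x":0.075,"y":0.068,"z":0,"yaw":0},{"grip":0.09,"x":0.075,"y":0.068,"z":0.02,"yaw":0},{"grip":0.09,"x":0.075,"y":0.068,"z":0.04,"yaw":0}]' >/dev/null
python3 -m crank '[{"grip":0.09,"x":0,"y":0,"z":0,"yaw":0},{"grip":0.09,"x":0,"y":0,"z":0,"yaw":0},{"grip":0.09,"x":0,"y":0,"z":0,"yaw":0},{"grip":0.09,"x":0,"y":0,"z":0,"yaw":0},{"grip":0.09,"x":0,"y":0,"z":0,"yaw":0}]'
python3 -c "
from h import *
to(649.8,-89.2,85)"
```

```text
time_s: 8.12
ee_pos: [648.6, -94.6, 148.5]
ee_rot: [179.9, 0.0, 93.0]
force: [-0.9, -0.4, 0.2]
gripper_width: 90.0
gripper_force: 0.0
to (649.8, -89.2, 85) -> [0.0053 0.0013 0.0635] yaw 0.0018 at [648.6 -94.6 148.5] t 8.1
```

```bash

python3 -m crank '[{"grip":0.09,"x":0.005,"y":0.001,"z":0,"yaw":0},{"grip":0.09,"x":0.005,"y":0.001,"z":0.02,"yaw":0},{"grip":0.09,"x":0.005,"y":0.001,"z":0.04,"yaw":0},{"grip":0.09,"x":0.005,"y":0.001,"z":0.063,"yaw":0},{"grip":0.09,"x":0.005,"y":0.001,"z":0.063,"yaw":0}]' 
python3 -m crank '[{"grip":0.04,"x":0,"y":0,"z":0,"yaw":0},{"grip":0.02,"x":0,"y":0,"z":0,"yaw":0},{"grip":0.02,"x":0,"y":0,"z":0,"yaw":0},{"grip":0.02,"x":0,"y":0,"z":0,"yaw":0},{"grip":0.02,"x":0,"y":0,"z":0,"yaw":0}]' 12
python3 -m crank '[{"grip":0.02,"x":0,"y":0,"z":0,"yaw":0},{"grip":0.02,"x":0,"y":0,"z":0,"yaw":0},{"grip":0.02,"x":0,"y":0,"z":0,"yaw":0},{"grip":0.02,"x":0,"y":0,"z":0,"yaw":0},{"grip":0.02,"x":0,"y":0,"z":0,"yaw":0}]' 
python3 -m crank '[{"grip":0.02,"x":0,"y":0,"z":-0.02,"yaw":0},{"grip":0.02,"x":0,"y":0,"z":-0.05,"yaw":0},{"grip":0.02,"x":0,"y":0,"z":-0.08,"yaw":0},{"grip":0.02,"x":0,"y":0,"z":-0.11,"yaw":0},{"grip":0.02,"x":0,"y":0,"z":-0.14,"yaw":0}]' 
python3 - <<'E'
from h import *
to(392,343,82)
E
```

```text
time_s: 8.53
ee_pos: [646.1, -88.4, 80.3]
ee_rot: [-179.6, -0.1, 93.0]
force: [-1.0, -0.1, -0.9]
gripper_width: 89.9
gripper_force: 0.0
time_s: 8.95
ee_pos: [649.6, -89.2, 85.4]
ee_rot: [179.9, 0.0, 93.0]
force: [0.0, 0.0, -0.7]
gripper_width: 59.5
gripper_force: 0.0
time_s: 9.37
ee_pos: [648.9, -89.1, 84.2]
ee_rot: [-180.0, -0.0, 93.0]
force: [-0.0, 0.9, 0.8]
gripper_width: 35.9
gripper_force: 11.9
time_s: 9.78
ee_pos: [648.6, -89.0, 225.3]
ee_rot: [-180.0, -0.0, 93.0]
force: [0.7, 0.8, -0.1]
gripper_width: 36.1
gripper_force: 11.9
to (392, 343, 82) -> [ 0.445  -0.2333  0.1435] yaw 0.0024 at [648.6 -89.  225.3] t 9.8
```

```bash

python3 -m crank '[{"grip":0.02,"x":0.03,"y":-0.016,"z":0,"yaw":0},{"grip":0.02,"x":0.06,"y":-0.031,"z":0,"yaw":0},{"grip":0.02,"x":0.09,"y":-0.047,"z":0,"yaw":0},{"grip":0.02,"x":0.12,"y":-0.063,"z":0,"yaw":0},{"grip":0.02,"x":0.15,"y":-0.079,"z":0,"yaw":0}]' >/dev/null
python3 -m crank '[{"grip":0.02,"x":0.03,"y":-0.016,"z":0,"yaw":0},{"grip":0.02,"x":0.06,"y":-0.031,"z":0,"yaw":0},{"grip":0.02,"x":0.09,"y":-0.047,"z":0,"yaw":0},{"grip":0.02,"x":0.12,"y":-0.063,"z":0,"yaw":0},{"grip":0.02,"x":0.15,"y":-0.079,"z":0,"yaw":0}]' >/dev/null
python3 -m crank '[{"grip":0.02,"x":0.03,"y":-0.016,"z":0,"yaw":0},{"grip":0.02,"x":0.06,"y":-0.031,"z":0,"yaw":0},{"grip":0.02,"x":0.09,"y":-0.047,"z":0,"yaw":0},{"grip":0.02,"x":0.12,"y":-0.063,"z":0,"yaw":0},{"grip":0.02,"x":0.145,"y":-0.075,"z":0,"yaw":0}]' >/dev/null
python3 -m crank '[{"grip":0.02,"x":0,"y":0,"z":0,"yaw":0},{"grip":0.02,"x":0,"y":0,"z":0,"yaw":0},{"grip":0.02,"x":0,"y":0,"z":0,"yaw":0},{"grip":0.02,"x":0,"y":0,"z":0,"yaw":0},{"grip":0.02,"x":0,"y":0,"z":0,"yaw":0}]' 
python3 - <<'E'
from h import *
to(392,343,78)
E
```

```text
time_s: 11.45
ee_pos: [393.3, 342.0, 224.2]
ee_rot: [180.0, 0.0, 92.9]
force: [-0.2, 0.6, -0.6]
gripper_width: 36.0
gripper_force: 11.9
to (392, 343, 78) -> [ 0.0011 -0.0012  0.1462] yaw 0.0008 at [393.3 342.  224.2] t 11.4
```

```bash

python3 -m crank '[{"grip":0.02,"x":0,"y":0,"z":0.03,"yaw":0},{"grip":0.02,"x":0,"y":0,"z":0.06,"yaw":0},{"grip":0.02,"x":0,"y":0,"z":0.09,"yaw":0},{"grip":0.02,"x":0,"y":0,"z":0.12,"yaw":0},{"grip":0.02,"x":0,"y":0,"z":0.137,"yaw":0}]' >/dev/null
python3 -m crank '[{"grip":0.02,"x":0,"y":0,"z":0.002,"yaw":0},{"grip":0.02,"x":0,"y":0,"z":0.004,"yaw":0},{"grip":0.02,"x":0,"y":0,"z":0.006,"yaw":0},{"grip":0.02,"x":0,"y":0,"z":0.008,"yaw":0},{"grip":0.02,"x":0,"y":0,"z":0.009,"yaw":0}]'
python3 -m crank '[{"grip":0.06,"x":0,"y":0,"z":0,"yaw":0},{"grip":0.06,"x":0,"y":0,"z":0,"yaw":0},{"grip":0.06,"x":0,"y":0,"z":0,"yaw":0},{"grip":0.06,"x":0,"y":0,"z":0,"yaw":0},{"grip":0.06,"x":0,"y":0,"z":0,"yaw":0}]'
python3 -m crank '[{"grip":0.06,"x":0,"y":0,"z":-0.01,"yaw":0},{"grip":0.06,"x":0,"y":0,"z":-0.04,"yaw":0},{"grip":0.06,"x":0,"y":0,"z":-0.08,"yaw":0},{"grip":0.06,"x":0,"y":0,"z":-0.11,"yaw":0},{"grip":0.06,"x":0,"y":0,"z":-0.14,"yaw":0}]'
python3 - <<'E'
from h import *
to(422.6,56.5,130)
for n in("top","scene"): np.save(n+"2.npy",grab_frame(n))
a=np.load("top2.npy")[110:260,90:330];b=np.load("scene2.npy")[130:290,120:400]
cv2.imwrite("pics/s2.png",np.vstack([cv2.resize(a[:,:,::-1],(480,300)),cv2.resize(b[:,:,::-1],(480,275))]))
E
```

```text
time_s: 12.28
ee_pos: [393.5, 343.4, 79.3]
ee_rot: [179.9, -0.1, 93.0]
force: [1.1, -0.3, -0.5]
gripper_width: 36.0
gripper_force: 11.9
time_s: 12.7
ee_pos: [392.8, 343.1, 78.4]
ee_rot: [180.0, -0.0, 93.0]
force: [0.4, -0.1, 0.1]
gripper_width: 60.3
gripper_force: 0.0
time_s: 13.12
ee_pos: [392.7, 343.0, 221.0]
ee_rot: [179.9, -0.1, 93.0]
force: [0.3, -0.2, -0.3]
gripper_width: 59.9
gripper_force: 0.0
to (422.6, 56.5, 130) -> [-0.2878  0.0145  0.0907] yaw 0.0024 at [392.7 343.  221. ] t 13.1
```

View pics/s2.png

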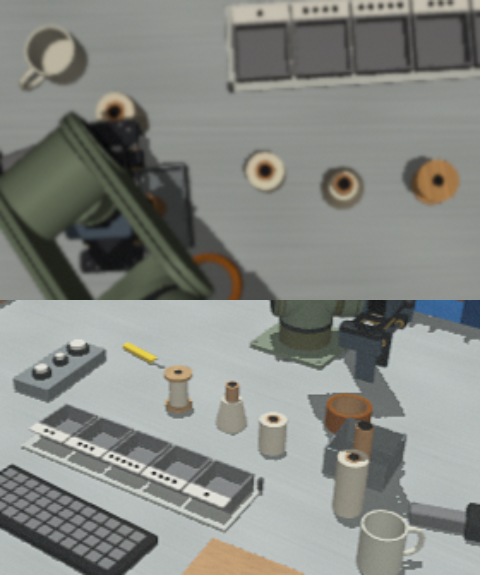

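The core stands upright in the scrap box, and the spools look unmoved. Next is the short cone.

```bash
cat >> h.py <<'E'
def chg(*names):
    "mean change of the top picture around each spool since the start"
    f=grab_frame("top").astype(int);o=np.load("top0.npy").astype(int)
    for n in names:
        x,y={"tall":(148,166),"short":(222,195),"cone":(262,203),"reel":(308,201)}[n]
        print(n,np.abs(f-o)[y-10:y+11,x-10:x+11].mean().round(1),end="; ")
    return f
E
python3 -m crank '[{"grip":0.07,"x":-0.039,"y":0.002,"z":0,"yaw":0},{"grip":0.07,"x":-0.078,"y":0.004,"z":0,"yaw":0},{"grip":0.07,"x":-0.117,"y":0.006,"z":0,"yaw":0},{"grip":0.07,"x":-0.156,"y":0.008,"z":0,"yaw":0},{"grip":0.07,"x":-0.195,"y":0.01,"z":0,"yaw":0}]' >/dev/null
python3 -m crank '[{"grip":0.07,"x":-0.031,"y":0.002,"z":0,"yaw":0},{"grip":0.07,"x":-0.062,"y":0.003,"z":0,"yaw":0},{"grip":0.07,"x":-0.093,"y":0.0045,"z":0,"yaw":0},{"grip":0.07,"x":-0.093,"y":0.0045,"z":0.03,"yaw":0},{"grip":0.07,"x":-0.093,"y":0.0045,"z":0.06,"yaw":0}]' >/dev/null
python3 -m crank '[{"grip":0.07,"x":0,"y":0,"z":0,"yaw":0},{"grip":0.07,"x":0,"y":0,"z":0,"yaw":0},{"grip":0.07,"x":0,"y":0,"z":0,"yaw":0},{"grip":0.07,"x":0,"y":0,"z":0,"yaw":0},{"grip":0.07,"x":0,"y":0,"z":0,"yaw":0}]'
python3 - <<'E'
from h import *
to(422.6,56.5,83)
E
```

```text
time_s: 14.47
ee_pos: [423.5, 56.6, 159.6]
ee_rot: [179.8, -0.0, 93.1]
force: [0.3, 0.3, 0.3]
gripper_width: 70.2
gripper_force: 0.0
to (422.6, 56.5, 83) -> [-0.0001 -0.0011  0.0766] yaw 0.0032 at [423.5  56.6 159.6] t 14.5
```

```bash

python3 - <<'E'
from h import *
f=grab_frame("scene").astype(int);o=np.load("scene2.npy").astype(int);p=proj("scene",[422.6,56.5,20])[0].astype(int);print(p,np.abs(f-o)[p[1]-8:p[1]+9,p[0]-12:p[0]+13].mean())
E
python3 -m crank '[{"grip":0.07,"x":0,"y":-0.001,"z":0.025,"yaw":0},{"grip":0.07,"x":0,"y":-0.001,"z":0.045,"yaw":0},{"grip":0.07,"x":0,"y":-0.001,"z":0.06,"yaw":0},{"grip":0.07,"x":0,"y":-0.001,"z":0.07,"yaw":0},{"grip":0.07,"x":0,"y":-0.001,"z":0.076,"yaw":0}]' |grep -E "pos|^force"
python3 -m crank '[{"grip":0.04,"x":0,"y":0,"z":0,"yaw":0},{"grip":0.02,"x":0,"y":0,"z":0,"yaw":0},{"grip":0.02,"x":0,"y":0,"z":0,"yaw":0},{"grip":0.02,"x":0,"y":0,"z":0,"yaw":0},{"grip":0.02,"x":0,"y":0,"z":0,"yaw":0}]' 20 >/dev/null
python3 -m crank '[{"grip":0.02,"x":0,"y":0,"z":0,"yaw":0},{"grip":0.02,"x":0,"y":0,"z":0,"yaw":0},{"grip":0.02,"x":0,"y":0,"z":0,"yaw":0},{"grip":0.02,"x":0,"y":0,"z":0,"yaw":0},{"grip":0.02,"x":0,"y":0,"z":0,"yaw":0}]' 

```

```text
[253 197] 6.207843137254902
ee_pos: [421.2, 56.3, 81.6]
force: [-1.0, -0.2, -1.0]
time_s: 15.77
ee_pos: [421.4, 56.1, 82.4]
ee_rot: [180.0, -0.0, 93.0]
force: [-1.5, 0.5, 4.0]
gripper_width: 29.4
gripper_force: 20.0
```

```bash

python3 -m crank '[{"grip":0.02,"x":0,"y":0,"z":-0.02,"yaw":0},{"grip":0.02,"x":0,"y":0,"z":-0.05,"yaw":0},{"grip":0.02,"x":0,"y":0,"z":-0.075,"yaw":0},{"grip":0.02,"x":0,"y":0,"z":-0.1,"yaw":0},{"grip":0.02,"x":0,"y":0,"z":-0.12,"yaw":0}]'
python3 - <<'E'
from h import *
for k in range(1,6): print(k,pocket(k).round(1),end=" ")
to(*pocket(2),94.5)
E
```

```text
time_s: 16.18
ee_pos: [421.6, 56.1, 203.5]
ee_rot: [179.9, -0.0, 93.0]
force: [1.0, 0.0, -2.4]
gripper_width: 29.5
gripper_force: 20.0
1 [631.2 179.3] 2 [ 649.8 -188.3] 3 [645.2 -96.4] 4 [635.8  87.4] 5 [640.5  -4.5] to (np.float64(649.8091009741153), np.float64(-188.26436172189028), 94.5) -> [-0.2561  0.2148  0.1093] yaw 0.0024 at [421.6  56.1 203.5] t 16.2
```

```bash

python3 -m crank '[{"grip":0.02,"x":-0.0255,"y":0.0215,"z":0,"yaw":0},{"grip":0.02,"x":-0.051,"y":0.043,"z":0,"yaw":0},{"grip":0.02,"x":-0.0765,"y":0.0645,"z":0,"yaw":0},{"grip":0.02,"x":-0.102,"y":0.086,"z":0,"yaw":0},{"grip":0.02,"x":-0.128,"y":0.1075,"z":0,"yaw":0}]' >/dev/null
python3 -m crank '[{"grip":0.02,"x":-0.0255,"y":0.0215,"z":0,"yaw":0},{"grip":0.02,"x":-0.051,"y":0.043,"z":0,"yaw":0},{"grip":0.02,"x":-0.0765,"y":0.0645,"z":0,"yaw":0},{"grip":0.02,"x":-0.102,"y":0.086,"z":0,"yaw":0},{"grip":0.02,"x":-0.128,"y":0.1075,"z":0,"yaw":0}]' >/dev/null
python3 -m crank '[{"grip":0.02,"x":0,"y":0,"z":0,"yaw":0},{"grip":0.02,"x":0,"y":0,"z":0,"yaw":0},{"grip":0.02,"x":0,"y":0,"z":0.01,"yaw":0},{"grip":0.02,"x":0,"y":0,"z":0.03,"yaw":0},{"grip":0.02,"x":0,"y":0,"z":0.05,"yaw":0}]' 
python3 -m crank '[{"grip":0.02,"x":0,"y":0,"z":0,"yaw":0},{"grip":0.02,"x":0,"y":0,"z":0,"yaw":0},{"grip":0.02,"x":0,"y":0,"z":0,"yaw":0},{"grip":0.02,"x":0,"y":0,"z":0,"yaw":0},{"grip":0.02,"x":0,"y":0,"z":0,"yaw":0}]' >/dev/null
python3 - <<'E'
from h import *
to(*pocket(2),94.5)
a=grab_frame("top")[90:190,290:390];b=grab_frame("scene")[160:240,100:240]
cv2.imwrite("pics/p2.png",np.hstack([cv2.resize(a[:,:,::-1],(400,400)),cv2.resize(b[:,:,::-1],(400,400*80//140)) if 0 else cv2.resize(b[:,:,::-1],(400,400))]))
E
```

```text
time_s: 17.43
ee_pos: [649.1, -187.1, 151.7]
ee_rot: [180.0, -0.0, 93.1]
force: [0.7, 1.0, -2.9]
gripper_width: 29.6
gripper_force: 20.0
to (np.float64(649.8091009741153), np.float64(-188.26436172189028), 94.5) -> [-0.     -0.0007  0.0592] yaw 0.0026 at [ 650.3 -188.2  153.7] t 17.9
```

View pics/p2.png

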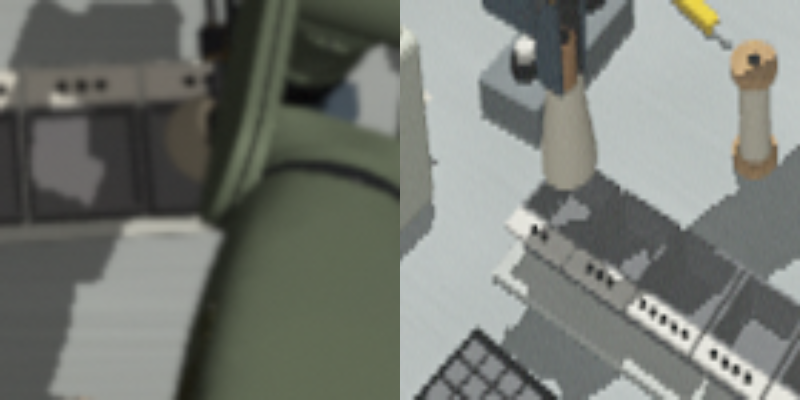

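The cone hangs above pocket 2 and looks centred on the two-pip tab. I'll lower it.

```bash

python3 -m crank '[{"grip":0.02,"x":0,"y":0,"z":0.012,"yaw":0},{"grip":0.02,"x":0,"y":0,"z":0.024,"yaw":0},{"grip":0.02,"x":0,"y":0,"z":0.036,"yaw":0},{"grip":0.02,"x":0,"y":0,"z":0.044,"yaw":0},{"grip":0.02,"x":0,"y":0,"z":0.05,"yaw":0}]' |grep -E "pos|^force"
python3 -m crank '[{"grip":0.02,"x":0,"y":0,"z":0.002,"yaw":0},{"grip":0.02,"x":0,"y":0,"z":0.004,"yaw":0},{"grip":0.02,"x":0,"y":0,"z":0.006,"yaw":0},{"grip":0.02,"x":0,"y":0,"z":0.007,"yaw":0},{"grip":0.02,"x":0,"y":0,"z":0.008,"yaw":0}]' |grep -E "pos|^force"
python3 -m crank '[{"grip":0.02,"x":0,"y":0,"z":0.0005,"yaw":0},{"grip":0.02,"x":0,"y":0,"z":0.001,"yaw":0},{"grip":0.02,"x":0,"y":0,"z":0.001,"yaw":0},{"grip":0.02,"x":0,"y":0,"z":0.001,"yaw":0},{"grip":0.02,"x":0,"y":0,"z":0.001,"yaw":0}]' |grep -E "pos|^force"
```

```text
ee_pos: [648.7, -187.9, 99.7]
force: [-0.1, 0.2, -2.6]
ee_pos: [650.0, -188.2, 94.6]
force: [0.4, 2.5, 4.8]
ee_pos: [650.1, -188.1, 94.5]
force: [-1.2, 1.0, 5.9]
```

```bash

python3 -m crank '[{"grip":0.06,"x":0,"y":0,"z":0,"yaw":0},{"grip":0.06,"x":0,"y":0,"z":0,"yaw":0},{"grip":0.06,"x":0,"y":0,"z":0,"yaw":0},{"grip":0.06,"x":0,"y":0,"z":0,"yaw":0},{"grip":0.06,"x":0,"y":0,"z":0,"yaw":0}]' |grep -E "pos|^force|width"
python3 -m crank '[{"grip":0.07,"x":0,"y":0,"z":-0.01,"yaw":0},{"grip":0.08,"x":0,"y":0,"z":-0.04,"yaw":0},{"grip":0.09,"x":0,"y":0,"z":-0.075,"yaw":0},{"grip":0.09,"x":0,"y":0,"z":-0.11,"yaw":0},{"grip":0.09,"x":0,"y":0,"z":-0.12,"yaw":0}]' |grep -E "pos|^force"
python3 - <<'E'
from h import *
to(527.5,381.5,85)
E
```

```text
ee_pos: [649.7, -188.3, 92.9]
force: [0.2, -0.8, 0.2]
gripper_width: 59.1
ee_pos: [652.2, -189.0, 220.5]
force: [1.0, -0.8, 1.4]
to (527.5, 381.5, 85) -> [ 0.5768 -0.0957  0.1323] yaw 0.0024 at [ 652.2 -189.   220.5] t 20.0
```

```bash

python3 -m crank '[{"grip":0.09,"x":0.0385,"y":-0.0064,"z":0,"yaw":0},{"grip":0.09,"x":0.077,"y":-0.0128,"z":0,"yaw":0},{"grip":0.09,"x":0.1155,"y":-0.0192,"z":0,"yaw":0},{"grip":0.09,"x":0.154,"y":-0.0256,"z":0,"yaw":0},{"grip":0.09,"x":0.1925,"y":-0.032,"z":0,"yaw":0}]' >/dev/null
python3 -m crank '[{"grip":0.09,"x":0.0385,"y":-0.0064,"z":0,"yaw":0},{"grip":0.09,"x":0.077,"y":-0.0128,"z":0,"yaw":0},{"grip":0.09,"x":0.1155,"y":-0.0192,"z":0,"yaw":0},{"grip":0.09,"x":0.154,"y":-0.0256,"z":0,"yaw":0},{"grip":0.09,"x":0.1925,"y":-0.032,"z":0,"yaw":0}]' >/dev/null
python3 - <<'E'
from h import *
chg("tall","reel","cone")
E
python3 -m crank '[{"grip":0.09,"x":0.0385,"y":-0.0064,"z":0,"yaw":0},{"grip":0.09,"x":0.077,"y":-0.0128,"z":0,"yaw":0},{"grip":0.09,"x":0.1155,"y":-0.0192,"z":0,"yaw":0},{"grip":0.09,"x":0.154,"y":-0.0256,"z":0,"yaw":0},{"grip":0.09,"x":0.191,"y":-0.031,"z":0,"yaw":0}]' >/dev/null
python3 -m crank '[{"grip":0.09,"x":0,"y":0,"z":0,"yaw":0},{"grip":0.09,"x":0,"y":0,"z":0,"yaw":0},{"grip":0.09,"x":0,"y":0,"z":0.02,"yaw":0},{"grip":0.09,"x":0,"y":0,"z":0.04,"yaw":0},{"grip":0.09,"x":0,"y":0,"z":0.05,"yaw":0}]' >/dev/null
python3 -m crank '[{"grip":0.09,"x":0,"y":0,"z":0,"yaw":0},{"grip":0.09,"x":0,"y":0,"z":0,"yaw":0},{"grip":0.09,"x":0,"y":0,"z":0,"yaw":0},{"grip":0.09,"x":0,"y":0,"z":0,"yaw":0},{"grip":0.09,"x":0,"y":0,"z":0,"yaw":0}]' |grep -E "pos|^force"
python3 - <<'E'
from h import *
to(527.5,381.5,85)
for n in("top","scene"):np.save(n+"3.npy",grab_frame(n))
t=np.load("top3.npy")[90:230,200:370];b=np.load("scene3.npy")[150:290,120:400]
cv2.imwrite("pics/p3.png",np.hstack([cv2.resize(t[:,:,::-1],(364,300)),cv2.resize(b[:,:,::-1],(436,300))]))
E
```

```text
tall 7.3; reel 6.2; cone 38.7; ee_pos: [524.9, 382.1, 164.4]
force: [-0.7, -1.2, 0.4]
to (527.5, 381.5, 85) -> [-0.0008  0.0024  0.0794] yaw 0.0021 at [524.9 382.1 164.4] t 22.2
```

View pics/p3.png

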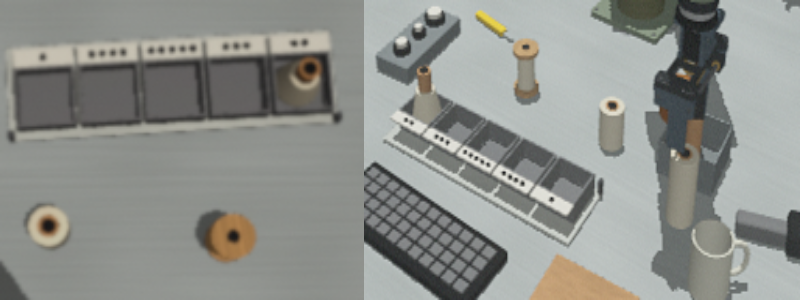

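The cone stands upright in pocket 2. I'll grasp the tall cylinder.

```bash

python3 -m crank '[{"grip":0.09,"x":-0.001,"y":0.002,"z":0.015,"yaw":0},{"grip":0.09,"x":-0.001,"y":0.002,"z":0.035,"yaw":0},{"grip":0.09,"x":-0.001,"y":0.002,"z":0.055,"yaw":0},{"grip":0.09,"x":-0.001,"y":0.002,"z":0.07,"yaw":0},{"grip":0.09,"x":-0.001,"y":0.002,"z":0.079,"yaw":0}]' |grep -E "pos|^force"
python3 -m crank '[{"grip":0.07,"x":0,"y":0,"z":0,"yaw":0},{"grip":0.045,"x":0,"y":0,"z":0,"yaw":0},{"grip":0.045,"x":0,"y":0,"z":0,"yaw":0},{"grip":0.045,"x":0,"y":0,"z":0,"yaw":0},{"grip":0.045,"x":0,"y":0,"z":0,"yaw":0}]' 20 >/dev/null
python3 -m crank '[{"grip":0.045,"x":0,"y":0,"z":0,"yaw":0},{"grip":0.045,"x":0,"y":0,"z":0,"yaw":0},{"grip":0.045,"x":0,"y":0,"z":0,"yaw":0},{"grip":0.045,"x":0,"y":0,"z":0,"yaw":0},{"grip":0.045,"x":0,"y":0,"z":0,"yaw":0}]' 
python3 -m crank '[{"grip":0.045,"x":0,"y":0,"z":-0.02,"yaw":0},{"grip":0.045,"x":0,"y":0,"z":-0.05,"yaw":0},{"grip":0.045,"x":0,"y":0,"z":-0.075,"yaw":0},{"grip":0.045,"x":0,"y":0,"z":-0.1,"yaw":0},{"grip":0.045,"x":0,"y":0,"z":-0.12,"yaw":0}]'
python3 - <<'E'
from h import *
to(*pocket(3),97)
E
```

```text
ee_pos: [525.6, 380.6, 82.5]
force: [-0.5, -0.7, -0.1]
time_s: 23.52
ee_pos: [526.6, 381.4, 85.2]
ee_rot: [179.9, -0.1, 93.0]
force: [-1.4, 0.3, 5.7]
gripper_width: 55.6
gripper_force: 20.0
time_s: 23.93
ee_pos: [526.4, 381.0, 205.2]
ee_rot: [180.0, 0.0, 93.0]
force: [0.4, 0.2, -3.3]
gripper_width: 55.8
gripper_force: 20.0
to (np.float64(645.1545504870576), np.float64(-96.38218086094514), 97) -> [-0.483   0.0933  0.1082] yaw 0.0024 at [526.4 381.  205.2] t 23.9
```

```bash

python3 -m crank '[{"grip":0.045,"x":-0.032,"y":0.006,"z":0,"yaw":0},{"grip":0.045,"x":-0.064,"y":0.012,"z":0,"yaw":0},{"grip":0.045,"x":-0.096,"y":0.019,"z":0,"yaw":0},{"grip":0.045,"x":-0.129,"y":0.025,"z":0,"yaw":0},{"grip":0.045,"x":-0.161,"y":0.031,"z":0,"yaw":0}]' >/dev/null
python3 -m crank '[{"grip":0.045,"x":-0.032,"y":0.006,"z":0,"yaw":0},{"grip":0.045,"x":-0.064,"y":0.012,"z":0,"yaw":0},{"grip":0.045,"x":-0.096,"y":0.019,"z":0,"yaw":0},{"grip":0.045,"x":-0.129,"y":0.025,"z":0,"yaw":0},{"grip":0.045,"x":-0.161,"y":0.031,"z":0,"yaw":0}]' >/dev/null
python3 -m crank '[{"grip":0.045,"x":-0.032,"y":0.006,"z":0,"yaw":0},{"grip":0.045,"x":-0.064,"y":0.012,"z":0,"yaw":0},{"grip":0.045,"x":-0.096,"y":0.019,"z":0,"yaw":0},{"grip":0.045,"x":-0.129,"y":0.025,"z":0,"yaw":0},{"grip":0.045,"x":-0.161,"y":0.031,"z":0,"yaw":0}]' >/dev/null
python3 -m crank '[{"grip":0.045,"x":0,"y":0,"z":0,"yaw":0},{"grip":0.045,"x":0,"y":0,"z":0,"yaw":0},{"grip":0.045,"x":0,"y":0,"z":0.015,"yaw":0},{"grip":0.045,"x":0,"y":0,"z":0.035,"yaw":0},{"grip":0.045,"x":0,"y":0,"z":0.05,"yaw":0}]' >/dev/null
python3 -m crank '[{"grip":0.045,"x":0,"y":0,"z":0,"yaw":0},{"grip":0.045,"x":0,"y":0,"z":0,"yaw":0},{"grip":0.045,"x":0,"y":0,"z":0,"yaw":0},{"grip":0.045,"x":0,"y":0,"z":0,"yaw":0},{"grip":0.045,"x":0,"y":0,"z":0,"yaw":0}]' |grep -E "pos|^force|width"
python3 - <<'E'
from h import *
to(*pocket(3),97)
E
```

```text
ee_pos: [645.5, -96.1, 155.5]
force: [0.1, 0.3, -3.2]
gripper_width: 55.6
to (np.float64(645.1545504870576), np.float64(-96.38218086094514), 97) -> [-0.0002 -0.0005  0.0585] yaw 0.0027 at [645.5 -96.1 155.5] t 26.0
```

```bash

python3 -m crank '[{"grip":0.045,"x":0,"y":0,"z":0.012,"yaw":0},{"grip":0.045,"x":0,"y":0,"z":0.024,"yaw":0},{"grip":0.045,"x":0,"y":0,"z":0.036,"yaw":0},{"grip":0.045,"x":0,"y":0,"z":0.044,"yaw":0},{"grip":0.045,"x":0,"y":0,"z":0.05,"yaw":0}]' |grep -E "pos|^force"
python3 -m crank '[{"grip":0.045,"x":0,"y":0,"z":0.002,"yaw":0},{"grip":0.045,"x":0,"y":0,"z":0.004,"yaw":0},{"grip":0.045,"x":0,"y":0,"z":0.006,"yaw":0},{"grip":0.045,"x":0,"y":0,"z":0.007,"yaw":0},{"grip":0.045,"x":0,"y":0,"z":0.008,"yaw":0}]' |grep -E "pos|^force"
python3 -m crank '[{"grip":0.045,"x":0,"y":0,"z":0.0005,"yaw":0},{"grip":0.045,"x":0,"y":0,"z":0.001,"yaw":0},{"grip":0.045,"x":0,"y":0,"z":0.001,"yaw":0},{"grip":0.045,"x":0,"y":0,"z":0.001,"yaw":0},{"grip":0.045,"x":0,"y":0,"z":0.001,"yaw":0}]' |grep -E "pos|^force"
```

```text
ee_pos: [644.8, -96.3, 103.8]
force: [-0.0, -0.3, -2.0]
ee_pos: [645.2, -96.2, 97.2]
force: [-2.3, 1.4, 5.7]
ee_pos: [645.1, -96.2, 97.1]
force: [-2.4, 0.3, 6.5]
```

```bash

python3 -m crank '[{"grip":0.08,"x":0,"y":0,"z":0,"yaw":0},{"grip":0.09,"x":0,"y":0,"z":0,"yaw":0},{"grip":0.09,"x":0,"y":0,"z":0,"yaw":0},{"grip":0.09,"x":0,"y":0,"z":0,"yaw":0},{"grip":0.09,"x":0,"y":0,"z":0,"yaw":0}]' |grep -E "pos|^force|width"
python3 -m crank '[{"grip":0.09,"x":0,"y":0,"z":-0.01,"yaw":0},{"grip":0.09,"x":0,"y":0,"z":-0.04,"yaw":0},{"grip":0.09,"x":0,"y":0,"z":-0.075,"yaw":0},{"grip":0.09,"x":0,"y":0,"z":-0.11,"yaw":0},{"grip":0.09,"x":0,"y":0,"z":-0.11,"yaw":0}]' |grep -E "pos|^force"
python3 - <<'E'
from h import *
to(444.2,170.3,52)
E
```

```text
ee_pos: [644.9, -96.4, 95.0]
force: [-0.3, -1.0, 1.3]
gripper_width: 86.1
ee_pos: [648.7, -96.9, 214.2]
force: [1.8, -0.9, 1.5]
to (444.2, 170.3, 52) -> [ 0.2782 -0.1925  0.1584] yaw 0.0023 at [648.7 -96.9 214.2] t 28.1
```

```bash

python3 -m crank '[{"grip":0.09,"x":0.0277,"y":-0.019,"z":0,"yaw":0},{"grip":0.09,"x":0.055,"y":-0.038,"z":0,"yaw":0},{"grip":0.09,"x":0.083,"y":-0.057,"z":0,"yaw":0},{"grip":0.09,"x":0.111,"y":-0.076,"z":0,"yaw":0},{"grip":0.09,"x":0.1385,"y":-0.0945,"z":0,"yaw":0}]' >/dev/null
python3 -m crank '[{"grip":0.09,"x":0.0277,"y":-0.019,"z":0,"yaw":0},{"grip":0.09,"x":0.055,"y":-0.038,"z":0,"yaw":0},{"grip":0.09,"x":0.083,"y":-0.057,"z":0,"yaw":0},{"grip":0.09,"x":0.111,"y":-0.076,"z":0,"yaw":0},{"grip":0.09,"x":0.1385,"y":-0.0945,"z":0,"yaw":0}]' >/dev/null
python3 -m crank '[{"grip":0.09,"x":0,"y":0,"z":0,"yaw":0},{"grip":0.09,"x":0,"y":0,"z":0.02,"yaw":0},{"grip":0.09,"x":0,"y":0,"z":0.04,"yaw":0},{"grip":0.09,"x":0,"y":0,"z":0.06,"yaw":0},{"grip":0.09,"x":0,"y":0,"z":0.06,"yaw":0}]' >/dev/null
python3 -m crank '[{"grip":0.09,"x":0,"y":0,"z":0,"yaw":0},{"grip":0.09,"x":0,"y":0,"z":0,"yaw":0},{"grip":0.09,"x":0,"y":0,"z":0,"yaw":0},{"grip":0.09,"x":0,"y":0,"z":0,"yaw":0},{"grip":0.09,"x":0,"y":0,"z":0,"yaw":0}]' |grep -E "pos|^force|width"
python3 - <<'E'
from h import *
to(444.2,170.3,52)
t=grab_frame("top");s=grab_frame("scene");np.save("s4.npy",s)
o=np.load("scene3.npy").astype(int)
for q in([444,170,10],[427,-80,10],[427,-80,70]):
    p=proj("scene",q)[0].astype(int);print(q,np.abs(s-o)[p[1]-8:p[1]+9,p[0]-10:p[0]+11].mean())
cv2.imwrite("pics/p4.png",np.hstack([cv2.resize(t[90:230,200:370][:,:,::-1],(364,300)),cv2.resize(s[150:290,120:400][:,:,::-1],(436,300))]))
E
```

```text
ee_pos: [442.0, 170.4, 146.0]
force: [0.7, 0.6, 0.2]
gripper_width: 89.7
to (444.2, 170.3, 52) -> [-0.0002  0.002   0.094 ] yaw 0.0022 at [442.  170.4 146. ] t 29.8
[444, 170, 10] 5.788048552754435
[427, -80, 10] 1.815126050420168
[427, -80, 70] 1.6591970121381887
```

View pics/p4.png

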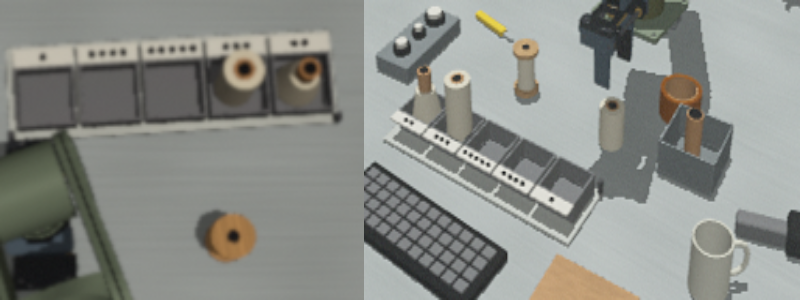

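```bash

python3 -m crank '[{"grip":0.09,"x":0,"y":0.002,"z":0.02,"yaw":0},{"grip":0.09,"x":0,"y":0.002,"z":0.045,"yaw":0},{"grip":0.09,"x":0,"y":0.002,"z":0.065,"yaw":0},{"grip":0.09,"x":0,"y":0.002,"z":0.085,"yaw":0},{"grip":0.09,"x":0,"y":0.002,"z":0.094,"yaw":0}]' |grep -E "pos|^force"
python3 -m crank '[{"grip":0.07,"x":0,"y":0,"z":0,"yaw":0},{"grip":0.045,"x":0,"y":0,"z":0,"yaw":0},{"grip":0.045,"x":0,"y":0,"z":0,"yaw":0},{"grip":0.045,"x":0,"y":0,"z":0,"yaw":0},{"grip":0.045,"x":0,"y":0,"z":0,"yaw":0}]' 20 >/dev/null
python3 -m crank '[{"grip":0.045,"x":0,"y":0,"z":0,"yaw":0},{"grip":0.045,"x":0,"y":0,"z":0,"yaw":0},{"grip":0.045,"x":0,"y":0,"z":0,"yaw":0},{"grip":0.045,"x":0,"y":0,"z":0,"yaw":0},{"grip":0.045,"x":0,"y":0,"z":0,"yaw":0}]' 
python3 -m crank '[{"grip":0.045,"x":0,"y":0,"z":-0.02,"yaw":0},{"grip":0.045,"x":0,"y":0,"z":-0.05,"yaw":0},{"grip":0.045,"x":0,"y":0,"z":-0.075,"yaw":0},{"grip":0.045,"x":0,"y":0,"z":-0.1,"yaw":0},{"grip":0.045,"x":0,"y":0,"z":-0.12,"yaw":0}]'
python3 - <<'E'
from h import *
to(*pocket(4),64)
E
```

```text
ee_pos: [442.2, 169.9, 49.3]
force: [-0.4, -0.5, 0.3]
time_s: 31.12
ee_pos: [443.7, 170.5, 52.0]
ee_rot: [179.9, -0.0, 93.0]
force: [-1.8, -0.5, 6.5]
gripper_width: 55.6
gripper_force: 20.0
time_s: 31.53
ee_pos: [443.6, 170.4, 172.9]
ee_rot: [179.9, -0.0, 93.0]
force: [0.3, 0.1, -1.8]
gripper_width: 55.9
gripper_force: 20.0
to (np.float64(635.8454495129424), np.float64(87.38218086094514), 64) -> [-0.0932  0.1874  0.1092] yaw 0.0025 at [443.6 170.4 172.9] t 31.5
```

```bash

python3 -m crank '[{"grip":0.045,"x":-0.0093,"y":0.0187,"z":0,"yaw":0},{"grip":0.045,"x":-0.0186,"y":0.0375,"z":0,"yaw":0},{"grip":0.045,"x":-0.028,"y":0.056,"z":0,"yaw":0},{"grip":0.045,"x":-0.0373,"y":0.075,"z":0,"yaw":0},{"grip":0.045,"x":-0.0466,"y":0.0935,"z":0,"yaw":0}]' >/dev/null
python3 -m crank '[{"grip":0.045,"x":-0.0093,"y":0.0187,"z":0,"yaw":0},{"grip":0.045,"x":-0.0186,"y":0.0375,"z":0,"yaw":0},{"grip":0.045,"x":-0.028,"y":0.056,"z":0,"yaw":0},{"grip":0.045,"x":-0.0373,"y":0.075,"z":0,"yaw":0},{"grip":0.045,"x":-0.0466,"y":0.0935,"z":0,"yaw":0}]' >/dev/null
python3 -m crank '[{"grip":0.045,"x":0,"y":0,"z":0,"yaw":0},{"grip":0.045,"x":0,"y":0,"z":0,"yaw":0},{"grip":0.045,"x":0,"y":0,"z":0.015,"yaw":0},{"grip":0.045,"x":0,"y":0,"z":0.035,"yaw":0},{"grip":0.045,"x":0,"y":0,"z":0.05,"yaw":0}]' >/dev/null
python3 -m crank '[{"grip":0.045,"x":0,"y":0,"z":0,"yaw":0},{"grip":0.045,"x":0,"y":0,"z":0,"yaw":0},{"grip":0.045,"x":0,"y":0,"z":0,"yaw":0},{"grip":0.045,"x":0,"y":0,"z":0,"yaw":0},{"grip":0.045,"x":0,"y":0,"z":0,"yaw":0}]' |grep -E "pos|^force|width"
python3 - <<'E'
from h import *
to(*pocket(4),64)
E
```

```text
ee_pos: [635.6, 87.4, 122.5]
force: [-0.5, 0.2, -1.8]
gripper_width: 55.5
to (np.float64(635.8454495129424), np.float64(87.38218086094514), 64) -> [-0.0001  0.0001  0.0585] yaw 0.0025 at [635.6  87.4 122.5] t 33.2
```

```bash

python3 -m crank '[{"grip":0.045,"x":0,"y":0,"z":0.012,"yaw":0},{"grip":0.045,"x":0,"y":0,"z":0.024,"yaw":0},{"grip":0.045,"x":0,"y":0,"z":0.036,"yaw":0},{"grip":0.045,"x":0,"y":0,"z":0.044,"yaw":0},{"grip":0.045,"x":0,"y":0,"z":0.05,"yaw":0}]' |grep -E "pos|^force"
python3 -m crank '[{"grip":0.045,"x":0,"y":0,"z":0.002,"yaw":0},{"grip":0.045,"x":0,"y":0,"z":0.004,"yaw":0},{"grip":0.045,"x":0,"y":0,"z":0.006,"yaw":0},{"grip":0.045,"x":0,"y":0,"z":0.007,"yaw":0},{"grip":0.045,"x":0,"y":0,"z":0.008,"yaw":0}]' |grep -E "pos|^force"
python3 -m crank '[{"grip":0.045,"x":0,"y":0,"z":0.0005,"yaw":0},{"grip":0.045,"x":0,"y":0,"z":0.001,"yaw":0},{"grip":0.045,"x":0,"y":0,"z":0.001,"yaw":0},{"grip":0.045,"x":0,"y":0,"z":0.001,"yaw":0},{"grip":0.045,"x":0,"y":0,"z":0.001,"yaw":0}]' |grep -E "pos|^force"
```

```text
ee_pos: [634.8, 87.2, 70.3]
force: [-1.3, -0.7, -1.0]
ee_pos: [635.4, 87.3, 64.1]
force: [-2.6, -0.4, 7.5]
ee_pos: [635.4, 87.3, 64.0]
force: [-2.6, -0.1, 6.1]
```

```bash

python3 -m crank '[{"grip":0.08,"x":0,"y":0,"z":0,"yaw":0},{"grip":0.09,"x":0,"y":0,"z":0,"yaw":0},{"grip":0.09,"x":0,"y":0,"z":0,"yaw":0},{"grip":0.09,"x":0,"y":0,"z":0,"yaw":0},{"grip":0.09,"x":0,"y":0,"z":0,"yaw":0}]' |grep -E "pos|^force|width"
python3 -m crank '[{"grip":0.09,"x":0,"y":0,"z":-0.01,"yaw":0},{"grip":0.09,"x":0,"y":0,"z":-0.04,"yaw":0},{"grip":0.09,"x":0,"y":0,"z":-0.075,"yaw":0},{"grip":0.09,"x":0,"y":0,"z":-0.11,"yaw":0},{"grip":0.09,"x":0,"y":0,"z":-0.14,"yaw":0}]' |grep -E "pos|^force"
python3 -m crank '[{"grip":0.09,"x":0,"y":0,"z":0,"yaw":0},{"grip":0.09,"x":0,"y":0,"z":0,"yaw":0},{"grip":0.09,"x":0,"y":0,"z":0,"yaw":0},{"grip":0.09,"x":0,"y":0,"z":0,"yaw":0},{"grip":0.09,"x":0,"y":0,"z":0,"yaw":0}]' |grep -E "pos|^force|width"
python3 - <<'E'
from h import *
t=chg("reel")
f=t.astype(np.uint8);d=t[:,:,0]-t[:,:,2]
m=(d[170:235,270:345]>18).astype(np.uint8);n,l,st,ce=cv2.connectedComponentsWithStats(m)
for i in range(1,n):
    if st[i,4]>60: print(st[i],ce[i]+[270,170])
to(426.5,-80,75.5)
E
```

```text
ee_pos: [635.1, 87.3, 62.1]
force: [0.1, 0.1, 1.3]
gripper_width: 85.9
ee_pos: [635.4, 87.3, 205.4]
force: [1.2, -0.1, 0.5]
ee_pos: [634.3, 87.1, 200.4]
force: [-0.0, 0.6, 0.2]
gripper_width: 89.8
reel 14.9; [ 33  19  17  23 287] [310.82926829 199.52961672]
to (426.5, -80, 75.5) -> [-0.1559 -0.2161  0.1258] yaw 0.0024 at [634.4  87.2 200.6] t 35.8
```

```bash

python3 - <<'E'
from h import *
t=grab_frame("top");s=grab_frame("scene")
o=np.load("s4.npy").astype(int)
for q in([427,-80,10],[427,-80,70]):
    p=proj("scene",q)[0].astype(int);print(q,np.abs(s-o)[p[1]-8:p[1]+9,p[0]-10:p[0]+11].mean())
cv2.imwrite("pics/p5.png",np.hstack([cv2.resize(t[90:230,200:370][:,:,::-1],(364,300)),cv2.resize(s[150:290,120:400][:,:,::-1],(436,300))]))
E
```

```text
[427, -80, 10] 29.15126050420168
[427, -80, 70] 73.44257703081233
```

View pics/p5.png

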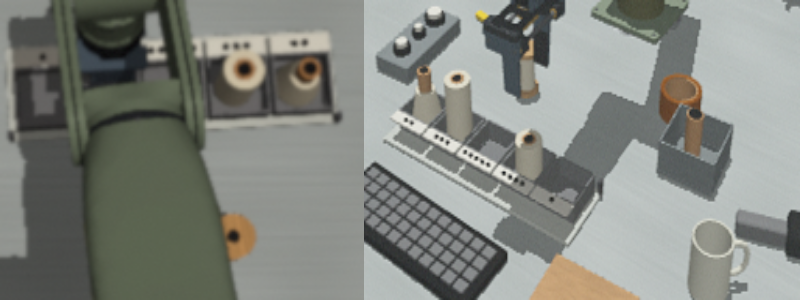

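The reel is partly hidden by the arm, but its hole is still at the same place (234,236), so it has not moved. The short cylinder stands in pocket 4.

```bash

python3 -m crank '[{"grip":0.09,"x":-0.0156,"y":-0.0216,"z":0,"yaw":0},{"grip":0.09,"x":-0.031,"y":-0.043,"z":0,"yaw":0},{"grip":0.09,"x":-0.047,"y":-0.065,"z":0,"yaw":0},{"grip":0.09,"x":-0.062,"y":-0.086,"z":0,"yaw":0},{"grip":0.09,"x":-0.078,"y":-0.108,"z":0,"yaw":0}]' >/dev/null
python3 -m crank '[{"grip":0.09,"x":-0.0156,"y":-0.0216,"z":0,"yaw":0},{"grip":0.09,"x":-0.031,"y":-0.043,"z":0,"yaw":0},{"grip":0.09,"x":-0.047,"y":-0.065,"z":0,"yaw":0},{"grip":0.09,"x":-0.062,"y":-0.086,"z":0,"yaw":0},{"grip":0.09,"x":-0.078,"y":-0.108,"z":0,"yaw":0}]' >/dev/null
python3 -m crank '[{"grip":0.09,"x":0,"y":0,"z":0,"yaw":0},{"grip":0.09,"x":0,"y":0,"z":0,"yaw":0},{"grip":0.09,"x":0,"y":0,"z":0.02,"yaw":0},{"grip":0.09,"x":0,"y":0,"z":0.04,"yaw":0},{"grip":0.09,"x":0,"y":0,"z":0.05,"yaw":0}]' >/dev/null
python3 -m crank '[{"grip":0.09,"x":0,"y":0,"z":0,"yaw":0},{"grip":0.09,"x":0,"y":0,"z":0,"yaw":0},{"grip":0.09,"x":0,"y":0,"z":0,"yaw":0},{"grip":0.09,"x":0,"y":0,"z":0,"yaw":0},{"grip":0.09,"x":0,"y":0,"z":0,"yaw":0}]' |grep -E "pos|^force|width"
python3 - <<'E'
from h import *
to(426.5,-80,75.5)
s=grab_frame("scene");o=np.load("s4.npy").astype(int)
p=proj("scene",[427,-80,10])[0].astype(int);print(np.abs(s-o)[p[1]-6:p[1]+9,p[0]-10:p[0]+11].mean())
p=proj("scene",[427,-80,60])[0].astype(int)
cv2.imwrite("pics/p6.png",cv2.resize(s[p[1]-35:p[1]+35,p[0]-45:p[0]+45][:,:,::-1],(450,350)))
E
```

```text
ee_pos: [428.4, -80.0, 152.9]
force: [-0.1, -0.6, -0.6]
gripper_width: 89.8
to (426.5, -80, 75.5) -> [ 0.0001 -0.0021  0.0774] yaw 0.0027 at [428.4 -80.  152.9] t 37.5
6.2402116402116405
```

View pics/p6.png

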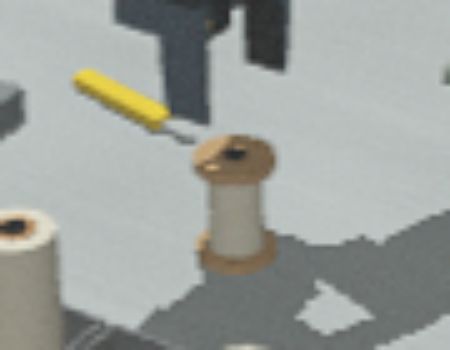

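The reel is under the open fingers and has not moved. I'll grasp its top flange.

```bash

python3 -m crank '[{"grip":0.09,"x":0,"y":-0.002,"z":0.015,"yaw":0},{"grip":0.09,"x":0,"y":-0.002,"z":0.035,"yaw":0},{"grip":0.09,"x":0,"y":-0.002,"z":0.055,"yaw":0},{"grip":0.09,"x":0,"y":-0.002,"z":0.07,"yaw":0},{"grip":0.09,"x":0,"y":-0.002,"z":0.077,"yaw":0}]' |grep -E "pos|^force"
python3 -m crank '[{"grip":0.075,"x":0,"y":0,"z":0,"yaw":0},{"grip":0.05,"x":0,"y":0,"z":0,"yaw":0},{"grip":0.05,"x":0,"y":0,"z":0,"yaw":0},{"grip":0.05,"x":0,"y":0,"z":0,"yaw":0},{"grip":0.05,"x":0,"y":0,"z":0,"yaw":0}]' 20 >/dev/null
python3 -m crank '[{"grip":0.05,"x":0,"y":0,"z":0,"yaw":0},{"grip":0.05,"x":0,"y":0,"z":0,"yaw":0},{"grip":0.05,"x":0,"y":0,"z":0,"yaw":0},{"grip":0.05,"x":0,"y":0,"z":0,"yaw":0},{"grip":0.05,"x":0,"y":0,"z":0,"yaw":0}]' 
python3 -m crank '[{"grip":0.05,"x":0,"y":0,"z":-0.015,"yaw":0},{"grip":0.05,"x":0,"y":0,"z":-0.04,"yaw":0},{"grip":0.05,"x":0,"y":0,"z":-0.065,"yaw":0},{"grip":0.05,"x":0,"y":0,"z":-0.09,"yaw":0},{"grip":0.05,"x":0,"y":0,"z":-0.11,"yaw":0}]'
python3 - <<'E'
from h import *
to(*pocket(5),87.5)
E
```

```text
ee_pos: [424.8, -79.9, 73.9]
force: [-0.4, -0.2, -0.2]
time_s: 38.82
ee_pos: [426.0, -80.2, 75.9]
ee_rot: [179.9, 0.0, 93.0]
force: [-1.5, -0.5, 5.9]
gripper_width: 61.0
gripper_force: 20.0
time_s: 39.23
ee_pos: [425.9, -80.1, 186.7]
ee_rot: [179.9, 0.0, 93.0]
force: [-0.5, 0.1, -2.0]
gripper_width: 61.5
gripper_force: 20.0
to (np.float64(640.5), np.float64(-4.5), 87.5) -> [0.0641 0.2182 0.0996] yaw 0.0024 at [425.9 -80.1 186.7] t 39.2
```

```bash

python3 -m crank '[{"grip":0.05,"x":0.0064,"y":0.0218,"z":0,"yaw":0},{"grip":0.05,"x":0.0128,"y":0.0436,"z":0,"yaw":0},{"grip":0.05,"x":0.0192,"y":0.0655,"z":0,"yaw":0},{"grip":0.05,"x":0.0256,"y":0.0873,"z":0,"yaw":0},{"grip":0.05,"x":0.032,"y":0.109,"z":0,"yaw":0}]' >/dev/null
python3 -m crank '[{"grip":0.05,"x":0.0064,"y":0.0218,"z":0,"yaw":0},{"grip":0.05,"x":0.0128,"y":0.0436,"z":0,"yaw":0},{"grip":0.05,"x":0.0192,"y":0.0655,"z":0,"yaw":0},{"grip":0.05,"x":0.0256,"y":0.0873,"z":0,"yaw":0},{"grip":0.05,"x":0.032,"y":0.109,"z":0,"yaw":0}]' >/dev/null
python3 -m crank '[{"grip":0.05,"x":0,"y":0,"z":0,"yaw":0},{"grip":0.05,"x":0,"y":0,"z":0,"yaw":0},{"grip":0.05,"x":0,"y":0,"z":0.015,"yaw":0},{"grip":0.05,"x":0,"y":0,"z":0.03,"yaw":0},{"grip":0.05,"x":0,"y":0,"z":0.04,"yaw":0}]' >/dev/null
python3 -m crank '[{"grip":0.05,"x":0,"y":0,"z":0,"yaw":0},{"grip":0.05,"x":0,"y":0,"z":0,"yaw":0},{"grip":0.05,"x":0,"y":0,"z":0,"yaw":0},{"grip":0.05,"x":0,"y":0,"z":0,"yaw":0},{"grip":0.05,"x":0,"y":0,"z":0,"yaw":0}]' |grep -E "pos|^force|width"
python3 - <<'E'
from h import *
to(*pocket(5),87.5)
E
```

```text
ee_pos: [640.4, -4.7, 146.2]
force: [0.6, 0.7, -1.3]
gripper_width: 60.8
to (np.float64(640.5), np.float64(-4.5), 87.5) -> [0.0002 0.     0.0587] yaw 0.0024 at [640.4  -4.7 146.2] t 40.9
```

```bash

python3 -m crank '[{"grip":0.05,"x":0,"y":0,"z":0.012,"yaw":0},{"grip":0.05,"x":0,"y":0,"z":0.024,"yaw":0},{"grip":0.05,"x":0,"y":0,"z":0.036,"yaw":0},{"grip":0.05,"x":0,"y":0,"z":0.044,"yaw":0},{"grip":0.05,"x":0,"y":0,"z":0.05,"yaw":0}]' |grep -E "pos|^force"
python3 -m crank '[{"grip":0.05,"x":0,"y":0,"z":0.002,"yaw":0},{"grip":0.05,"x":0,"y":0,"z":0.004,"yaw":0},{"grip":0.05,"x":0,"y":0,"z":0.006,"yaw":0},{"grip":0.05,"x":0,"y":0,"z":0.007,"yaw":0},{"grip":0.05,"x":0,"y":0,"z":0.008,"yaw":0}]' |grep -E "pos|^force"
python3 -m crank '[{"grip":0.05,"x":0,"y":0,"z":0.0005,"yaw":0},{"grip":0.05,"x":0,"y":0,"z":0.001,"yaw":0},{"grip":0.05,"x":0,"y":0,"z":0.001,"yaw":0},{"grip":0.05,"x":0,"y":0,"z":0.001,"yaw":0},{"grip":0.05,"x":0,"y":0,"z":0.001,"yaw":0}]' |grep -E "pos|^force"
python3 -c "
from h import *
to(*pocket(5),87.5)"
```

```text
ee_pos: [639.8, -4.6, 94.6]
force: [1.0, 0.6, -1.1]
ee_pos: [640.3, -4.7, 88.0]
force: [-3.2, -0.2, 6.8]
ee_pos: [640.2, -4.7, 88.0]
force: [-2.5, -0.3, 6.3]
to (np.float64(640.5), np.float64(-4.5), 87.5) -> [0.0002 0.0003 0.0005] yaw 0.0024 at [640.2  -4.7  88. ] t 42.1
```

```bash

python3 -m crank '[{"grip":0.08,"x":0,"y":0,"z":0,"yaw":0},{"grip":0.09,"x":0,"y":0,"z":0,"yaw":0},{"grip":0.09,"x":0,"y":0,"z":0,"yaw":0},{"grip":0.09,"x":0,"y":0,"z":0,"yaw":0},{"grip":0.09,"x":0,"y":0,"z":0,"yaw":0}]' |grep -E "pos|^force|width"
python3 -m crank '[{"grip":0.09,"x":0,"y":0,"z":-0.01,"yaw":0},{"grip":0.09,"x":0,"y":0,"z":-0.04,"yaw":0},{"grip":0.09,"x":0,"y":0,"z":-0.075,"yaw":0},{"grip":0.09,"x":0,"y":0,"z":-0.11,"yaw":0},{"grip":0.09,"x":0,"y":0,"z":-0.12,"yaw":0}]' |grep -E "pos|^force"
python3 - <<'E'
from h import *
to(542,-379.5,80)
E
```

```text
ee_pos: [640.0, -4.6, 86.0]
force: [-0.1, 0.6, 0.3]
gripper_width: 89.5
ee_pos: [642.7, -4.7, 213.2]
force: [0.8, 0.5, 1.5]
to (542, -379.5, 80) -> [-0.3689 -0.1219  0.1321] yaw 0.0024 at [642.7  -4.7 213.2] t 43.0
```

```bash

python3 -m crank '[{"grip":0.09,"x":-0.037,"y":-0.012,"z":0,"yaw":0},{"grip":0.09,"x":-0.074,"y":-0.024,"z":0,"yaw":0},{"grip":0.09,"x":-0.111,"y":-0.036,"z":0,"yaw":0},{"grip":0.09,"x":-0.148,"y":-0.048,"z":0,"yaw":0},{"grip":0.09,"x":-0.184,"y":-0.06,"z":0,"yaw":0}]' >/dev/null
python3 -m crank '[{"grip":0.06,"x":-0.037,"y":-0.012,"z":0,"yaw":0},{"grip":0.03,"x":-0.074,"y":-0.024,"z":0,"yaw":0},{"grip":0,"x":-0.111,"y":-0.036,"z":0,"yaw":0},{"grip":0,"x":-0.148,"y":-0.048,"z":0,"yaw":0},{"grip":0,"x":-0.184,"y":-0.06,"z":0,"yaw":0}]' >/dev/null
python3 -m crank '[{"grip":0,"x":0,"y":0,"z":0.02,"yaw":0},{"grip":0,"x":0,"y":0,"z":0.05,"yaw":0},{"grip":0,"x":0,"y":0,"z":0.08,"yaw":0},{"grip":0,"x":0,"y":0,"z":0.1,"yaw":0},{"grip":0,"x":0,"y":0,"z":0.1,"yaw":0}]' >/dev/null
python3 -m crank '[{"grip":0,"x":0,"y":0,"z":0,"yaw":0},{"grip":0,"x":0,"y":0,"z":0,"yaw":0},{"grip":0,"x":0,"y":0,"z":0,"yaw":0},{"grip":0,"x":0,"y":0,"z":0,"yaw":0},{"grip":0,"x":0,"y":0,"z":0,"yaw":0}]' |grep -E "pos|^force|width"
python3 - <<'E'
from h import *
to(542,-379.5,70)
t=grab_frame("top");s=grab_frame("scene")
cv2.imwrite("pics/p7.png",np.hstack([cv2.resize(t[90:230,200:370][:,:,::-1],(364,300)),cv2.resize(s[130:290,100:390][:,:,::-1],(436,300))]))
E
```

```text
ee_pos: [540.3, -378.8, 107.6]
force: [0.6, -0.4, 0.1]
gripper_width: 0.4
to (542, -379.5, 70) -> [-0.0007  0.0016  0.0376] yaw 0.0025 at [ 540.3 -378.8  107.6] t 44.6
```

View pics/p7.png

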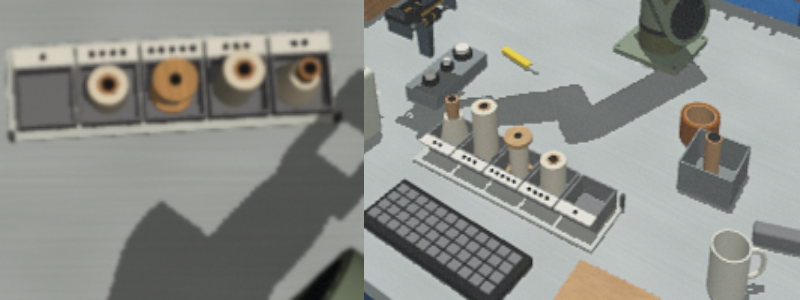

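All four spools stand upright in their pockets. I'll press the medium key.

```bash

python3 -m crank '[{"grip":0,"x":-0.001,"y":0.002,"z":0.01,"yaw":0},{"grip":0,"x":-0.001,"y":0.002,"z":0.02,"yaw":0},{"grip":0,"x":-0.001,"y":0.002,"z":0.03,"yaw":0},{"grip":0,"x":-0.001,"y":0.002,"z":0.036,"yaw":0},{"grip":0,"x":-0.001,"y":0.002,"z":0.036,"yaw":0}]'  |grep -E "pos|^force"
python3 -m crank '[{"grip":0,"x":0,"y":0,"z":0.001,"yaw":0},{"grip":0,"x":0,"y":0,"z":0.003,"yaw":0},{"grip":0,"x":0,"y":0,"z":0.005,"yaw":0},{"grip":0,"x":0,"y":0,"z":0.007,"yaw":0},{"grip":0,"x":0,"y":0,"z":0.008,"yaw":0}]' |grep -E "pos|^force"
python3 -m crank '[{"grip":0,"x":0,"y":0,"z":0.001,"yaw":0},{"grip":0,"x":0,"y":0,"z":0.002,"yaw":0},{"grip":0,"x":0,"y":0,"z":0.003,"yaw":0},{"grip":0,"x":0,"y":0,"z":0.003,"yaw":0},{"grip":0,"x":0,"y":0,"z":0.003,"yaw":0}]' |grep -E "pos|^force"
```

```text
ee_pos: [540.7, -378.6, 67.7]
force: [-1.2, -0.5, 2.0]
ee_pos: [541.8, -379.4, 62.6]
force: [-1.3, 0.9, 4.6]
ee_pos: [541.8, -379.5, 62.1]
force: [-4.5, 3.2, 15.8]
```

```bash

python3 -m crank '[{"grip":0,"x":0,"y":0,"z":-0.005,"yaw":0},{"grip":0,"x":0,"y":0,"z":-0.015,"yaw":0},{"grip":0,"x":0,"y":0,"z":-0.03,"yaw":0},{"grip":0,"x":0,"y":0,"z":-0.05,"yaw":0},{"grip":0,"x":0,"y":0,"z":-0.05,"yaw":0}]'  |grep -E "pos|^force"
python3 -m crank '[{"grip":0,"x":0,"y":0,"z":0,"yaw":0},{"grip":0,"x":0,"y":0,"z":0,"yaw":0},{"grip":0,"x":0,"y":0,"z":0,"yaw":0},{"grip":0,"x":0,"y":0,"z":0,"yaw":0},{"grip":0,"x":0,"y":0,"z":0,"yaw":0}]' |grep -E "pos|^force"
python3 -c "
from h import *
to(410.5,-393,70)"
```

```text
ee_pos: [543.8, -380.9, 113.2]
force: [0.7, -1.0, 0.8]
ee_pos: [541.3, -379.1, 108.1]
force: [-0.2, 0.0, -0.3]
to (410.5, -393, 70) -> [-0.007  -0.1313  0.0383] yaw 0.0024 at [ 541.3 -379.1  108.1] t 46.8
```

```bash

python3 -m crank '[{"grip":0,"x":-0.001,"y":-0.026,"z":0,"yaw":0},{"grip":0,"x":-0.003,"y":-0.052,"z":0,"yaw":0},{"grip":0,"x":-0.004,"y":-0.079,"z":0,"yaw":0},{"grip":0,"x":-0.006,"y":-0.105,"z":0,"yaw":0},{"grip":0,"x":-0.007,"y":-0.131,"z":0,"yaw":0}]' >/dev/null
python3 -m crank '[{"grip":0,"x":0,"y":0,"z":0,"yaw":0},{"grip":0,"x":0,"y":0,"z":0,"yaw":0},{"grip":0,"x":0,"y":0,"z":0,"yaw":0},{"grip":0,"x":0,"y":0,"z":0.015,"yaw":0},{"grip":0,"x":0,"y":0,"z":0.034,"yaw":0}]' |grep -E "pos|^force"
python3 -m crank '[{"grip":0,"x":0,"y":0,"z":0.001,"yaw":0},{"grip":0,"x":0,"y":0,"z":0.003,"yaw":0},{"grip":0,"x":0,"y":0,"z":0.005,"yaw":0},{"grip":0,"x":0,"y":0,"z":0.007,"yaw":0},{"grip":0,"x":0,"y":0,"z":0.008,"yaw":0}]' |grep -E "pos|^force"
python3 -m crank '[{"grip":0,"x":0,"y":0,"z":0.001,"yaw":0},{"grip":0,"x":0,"y":0,"z":0.002,"yaw":0},{"grip":0,"x":0,"y":0,"z":0.003,"yaw":0},{"grip":0,"x":0,"y":0,"z":0.003,"yaw":0},{"grip":0,"x":0,"y":0,"z":0.003,"yaw":0}]' |grep -E "pos|^force"
```

```text
ee_pos: [413.6, -394.4, 76.2]
force: [0.4, 0.6, 0.0]
ee_pos: [412.0, -393.7, 67.7]
force: [0.6, 0.5, 2.1]
ee_pos: [411.9, -393.7, 64.7]
force: [2.8, -0.4, 2.7]
```

```bash

python3 -m crank '[{"grip":0,"x":0,"y":0,"z":0.001,"yaw":0},{"grip":0,"x":0,"y":0,"z":0.002,"yaw":0},{"grip":0,"x":0,"y":0,"z":0.003,"yaw":0},{"grip":0,"x":0,"y":0,"z":0.003,"yaw":0},{"grip":0,"x":0,"y":0,"z":0.003,"yaw":0}]' |grep -E "pos|^force"
python3 -m crank '[{"grip":0,"x":0,"y":0,"z":0.001,"yaw":0},{"grip":0,"x":0,"y":0,"z":0.002,"yaw":0},{"grip":0,"x":0,"y":0,"z":0.003,"yaw":0},{"grip":0,"x":0,"y":0,"z":0.003,"yaw":0},{"grip":0,"x":0,"y":0,"z":0.003,"yaw":0}]' |grep -E "pos|^force"
```

```text
ee_pos: [411.9, -393.7, 62.2]
force: [1.1, 1.1, 9.8]
ee_pos: [412.0, -393.8, 61.9]
force: [-0.9, 5.3, 26.4]
```

The large key is bottomed at TCP z 62. I'll retract and check everything.

```bash

python3 -m crank '[{"grip":0,"x":0,"y":0,"z":-0.008,"yaw":0},{"grip":0,"x":0,"y":0,"z":-0.02,"yaw":0},{"grip":0,"x":0,"y":0,"z":-0.05,"yaw":0},{"grip":0,"x":0,"y":0,"z":-0.08,"yaw":0},{"grip":0,"x":0,"y":0,"z":-0.11,"yaw":0}]'  |grep -E "pos|^force"
python3 -m crank '[{"grip":0,"x":0,"y":0,"z":0,"yaw":0},{"grip":0,"x":0,"y":0,"z":0,"yaw":0},{"grip":0,"x":0,"y":0,"z":0,"yaw":0},{"grip":0,"x":0,"y":0,"z":0,"yaw":0},{"grip":0,"x":0,"y":0,"z":0,"yaw":0}]' |grep -E "time|pos|^force"
python3 - <<'E'
from h import *
s=grab_frame("scene");cv2.imwrite("pics/end.png",cv2.resize(s[130:330,60:460][:,:,::-1],(800,400)))
E
```

```text
ee_pos: [409.6, -392.5, 167.9]
force: [-0.0, -0.9, -0.1]
time_s: 50.17
ee_pos: [410.3, -392.6, 166.4]
force: [0.2, 0.4, 0.5]
```

View pics/end.png

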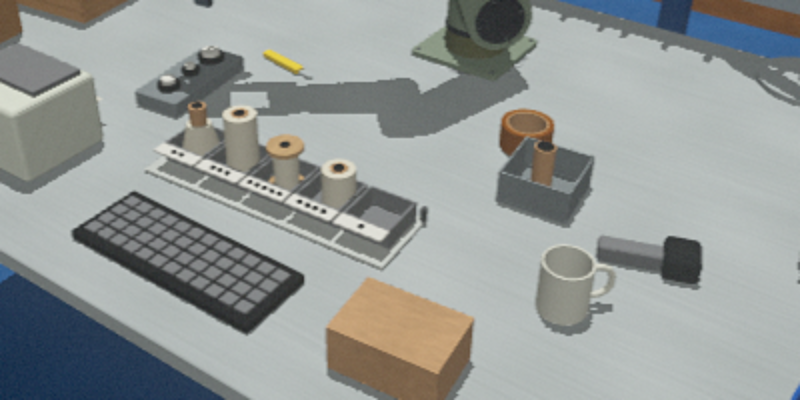

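The four spools stand in pockets 2, 3, 5 and 4, the core is in the scrap box, and the tape roll, cutter, scanner and mug are where they were.

```bash
python3 -c "
from workcell import *
print(job_done())"
```

```text
the job is handed in; nothing more can be done
None
```

The job is done and handed in at about 50 s: small key pressed, core in the scrap box, the four spools present today (no tall cone) upright in pockets 2 to 5, then the medium and large keys pressed fully down.

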